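Fetch the deburring tool from behind the stored things

ROBOT

A 6-joint arm with a two-finger parallel gripper is mounted at the origin on the work surface; the furniture and walls round the work are solid. World frame = base frame: x ahead of the robot, y to its left, z up, the work surface at z = 0. Lengths are in m, angles in rad, forces in N, time in s.
With the tool pointing down it reaches from about 0.375 to 0.9 m from the base axis. Payload 3.1 kg.
Tool frame: the origin (TCP) lies midway between the tips of the shut fingers; the grasp point (between the pads) lies 19 mm behind it (manip.hold_point_z is the distance from the TCP to the grasp point, in m); x points along the fingers, y is the direction in which the jaws open and shut, and the axes are right-handed (so a half turn about x gives the same grasp; the last joint's range is limited). The gripper opens to 85 mm and grips with 20 to 120 N. Pads are 22 mm wide; open, the fingers measure 114 mm over their backs; the gripper's body (76 mm by 85 mm) begins 54 mm behind the grasp point. The pads swing forward as they close: fully open they stand 13 mm farther back than shut.
Start: joints at [0.987, 0.527, 1.433, -0, 1.181, -0.178], TCP at [0.247, 0.574, 0.231] pointing down, gripper open.
Joint ranges: [-3.08, 3.08], [-0.75, 2.2], [0.22, 2.44], [-1.43, 4.57], [0, 2.65], [-2.85, 2.85]. Speed limits (rad/s): [2.79, 2.79, 3.14, 3.14, 3.14, 3.14].

INTERFACE

Orientations are given as a unit quaternion [x, y, z, w].
In Python, from station import manip, snapshot gives the robot as it stands.
- The arm moves only by the tool play_rows, never from a script. Its argument "series" is a list of rows, each a list of 4 numbers: the shift along the tool's x, y, z in m, then the turn about the tool's x in degrees. In form: [[tx, ty, tz, spin], ...]. A call has 1 to 20 rows; each row is the pose to reach, as a shift and turn from the pose measured when the call began, along the tool's axes at that moment; what a row does not reach only later rows make up. A row lasts 1/10 s, in which the tool goes at most 50 mm and 8.59 degrees, less where a joint would pass 70% of its speed; a pose out of reach is approached as far as the arm can. A call with a gripper value outside its range is refused whole. "claw" is the opening in per cent of the stroke, from 0 (shut) to 100 (fully open), set as the call begins (left out, the last holds). The fingers move at their own pace and stop on an object; "force" is the grip in N (left out, the last holds). Time passes only in rows, so rows that repeat a pose let the fingers close. It gives the time, the measured TCP pose, the force and the opening at its end, in the units of the state.
- manip.sense(): the state, without advancing time (a new reading comes with each control period).
- snapshot(name): name is "scene" or "top"; returns a dict with "image" (400x640x3 uint8, blue, green, red), "depth" (400x640 float32, m along the optical axis (not along the pixel's ray), 0 where there is no reading), "fov_y" (degrees; the focal length in pixels is half the picture's height over the tangent of half this angle, whatever the lens; pixels are square), "cx", "cy" (the principal point, pixels), "R" (3x3) and "t" (3): a world point X has camera coordinates R X + t. Camera axes: x right, y down, z forward; pixel columns grow to the right and rows downward; lengths in m; the calibration is good to about 2 mm. A picture is of the moment at which its call begins.
- manip.sign_off(): hands the job in, once; it reports no verdict.
The state is a dict: "t": time; "q": joint angles; "qd": joint speeds; "tau": joint torques, N m; "tcp_pos": TCP position; "tool_rot": TCP orientation; "force": force on the tool from outside, world axes, zero at the start; "ft_torque": the same for the moment, N m; "finger_gap": opening from 0.0 (shut) to 1.0 (fully open).
Only numpy, scipy, OpenCV 4.12 (cv2) and the standard library are available. Lean on these libraries where they do the work, as an engineer would, in place of code of your own. Each camera call takes 0.05 s, during which the arm holds its last target.

TASK

The deburring tool lies at the back of the plywood storage board, behind a jar, a tin and a steel bucking bar. Stand all three on the rubber mat first, then lay the deburring tool in the saddles of the small aluminium tool rest, and after that stand each of the three back upright on the very spot of the board that it came from. Knock nothing over and leave the oil bottle, the masking tape and the screwdriver where they are.

Things in the scene. Friction and masses are not known exactly. Their poses are not given: they have to be found in the camera images.
- board: Fixed plywood board, 170 (x) x 270 (y) mm, top 12 mm above the bench; origin under its centre at bench level; +x away from the robot. Dark grey 72 mm spots, flush, at x -35, y -85, 0, +85 mm: one thing stands on each. Behind, at x +20, two grey V saddles (y -28 and +28, each 10 long, 26 wide, V bottom 20, tips 31 mm above bench) hold the tool along y. Rim along the far edge, top 26 mm above bench.
- mat: Fixed dark grey ribbed rubber mat, 290 (x) x 110 (y) mm, top 4 mm above the bench, empty at the start; origin under its centre at bench level. Its long side x points roughly away from the robot. Room for the three things in a row along x, 90 mm apart.
- rest: Fixed tool rest: aluminium block 66 (x) x 110 (y) mm, top 12 mm above the bench, with two grey V saddles like the board's at y -28 and +28 mm (V bottom 20, tips 31 mm above the bench, 46 mm free between them), empty at the start; origin under its centre at bench level. The tool shall lie along its y, middle over the rest's centre, either way round.
- jar: Tall round jar of rivets, clear plastic with a black screw lid: 46 mm diameter, 106 mm tall, 0.18 kg. Origin at the centre of its underside, z up. The tallest of the three.
- tin: Wide round bare aluminium tin with a lid: 62 mm diameter, 74 mm tall, 0.25 kg. Origin at the centre of its underside, z up. The widest of the three.
- bucking_bar: Square bare steel bucking bar standing on end, about 0.7 kg: foot 36 (x) x 48 (y) mm up to 48 mm, above it a neck 36 (x) x 28 (y) mm up to 80 mm. The flat sides 36 mm apart (across x) run the whole height; take the neck there. Origin at the centre of its underside, z up. At the start its x is nearly along the board's x.
- deburrer: Deburring tool, lying: 126 mm long along its y, blue round handle 15 mm thick from y -37 to +63 mm, thin metal blade from there to y -63; 35 g. Origin at mid-length on its underside, 7.5 mm below its axis: about 23 mm above the bench when it lies in saddles (axis about 31). At the start its y is along the board's y.
- oil_bottle: Bystander: pale squeeze bottle with a red pointed nozzle, 52 mm diameter, 140 mm tall, behind the work; origin at the centre of its underside. Leave it.
- masking_tape: Bystander: roll of masking tape lying flat, 104 mm diameter, 24 mm high, between the robot and the work, on the right; origin at the centre of its underside. Leave it.
- screwdriver: Bystander: screwdriver with an orange handle, 186 mm long, 26 mm thick, lying between the robot and the work; origin at the middle of its length, on the bench. Leave it.
Things that resemble listed ones, but are neither listed nor needed, are in the scene too. Leave any orange or purple look-alike of the bucking_bar alone.

How it is judged:
On the way, in this order (a step that is already met when the one before it is completed fails the run):
1. jar, tin and bucking bar all stand upright on the rubber mat while the deburring tool still lies in its place on the board (x of jar in the frame of mat between -0.142 and 0.142 m and y of jar in the frame of mat between -0.052 and 0.052 m and z of jar in the frame of mat between -0.004 and 0.012 m and angle between each of jar, tin, bucking_bar's own z axis and vertical below 0.1 rad and x of tin in the frame of mat between -0.142 and 0.142 m and y of tin in the frame of mat between -0.052 and 0.052 m and z of tin in the frame of mat between -0.004 and 0.012 m and x of bucking_bar in the frame of mat between -0.142 and 0.142 m and y of bucking_bar in the frame of mat between -0.052 and 0.052 m and z of bucking_bar in the frame of mat between -0.004 and 0.012 m and distance of deburrer from where it was at the start of the episode below 0.03 m), for 0.2 s.
2. the deburring tool lies in the saddles of the tool rest while the three still stand on the mat (horizontal distance between deburrer and rest below 0.015 m and z of deburrer in the frame of rest between 0.01 and 0.045 m and angle between the y axis of deburrer and the y axis of rest, either way round below 0.15 rad and x of jar in the frame of mat between -0.142 and 0.142 m and y of jar in the frame of mat between -0.052 and 0.052 m and z of jar in the frame of mat between -0.004 and 0.012 m and angle between each of jar, tin, bucking_bar's own z axis and vertical below 0.1 rad and x of tin in the frame of mat between -0.142 and 0.142 m and y of tin in the frame of mat between -0.052 and 0.052 m and z of tin in the frame of mat between -0.004 and 0.012 m and x of bucking_bar in the frame of mat between -0.142 and 0.142 m and y of bucking_bar in the frame of mat between -0.052 and 0.052 m and z of bucking_bar in the frame of mat between -0.004 and 0.012 m), for 0.2 s.
At the end, for the whole second after the job is handed in: The deburring tool lies at rest in the tool rest's saddles, along the rest's y within 0.15 rad either way round, its origin within 15 mm of the rest's centre seen from above; jar, tin and bucking bar each stand upright (within 0.1 rad), at rest, within 15 mm of where they stood at the start (horizontal distance between deburrer and rest below 0.015 m and z of deburrer in the frame of rest between 0.01 and 0.045 m and angle between the y axis of deburrer and the y axis of rest, either way round below 0.15 rad and linear speed of each of deburrer, jar, tin, bucking_bar below 0.02 m/s and distance of each of jar, tin, bucking_bar from where it was at the start of the episode below 0.015 m and angle between each of jar, tin, bucking_bar's own z axis and vertical below 0.1 rad); the robot touches nothing.
It fails at once if jar, tin or bucking bar tipped over (angle between any of jar, tin, bucking_bar's own z axis and vertical above 0.6 rad).
It fails at once if oil bottle, masking tape or screwdriver shifted by more than 20 mm (distance of any of oil_bottle, masking_tape, screwdriver from where it was at the start of the episode above 0.02 m).
It also fails if it takes over 131 s, if anything falls off the work surface, if the arm or the gripper's body presses on something with over 40 N, if the wrist force passes 120 N, or if a joint passes its speed limit or range.

## Working session

There is one attempt and no reset: what is moved stays moved. The work goes in short steps, Python scripts to look and compute and a tool call to move; the robot and the scene stay as the last step left them, time stands still between calls to the robot, and variables do not carry over. Pictures are saved under pics/ and viewed, and the job is handed in when it is done.

Besides the shell and the picture viewer there is one more tool, called after ">>>" by a JSON object that holds its "api" and its "payload", one argument or row to a line. play_rows: Moves the arm, as the interface text tells. Its arguments: {"type":"object","properties":{"series":{"type":"array","items":{"type":"array","items":{"type":"number"}}},"claw":{"type":"number"},"force":{"type":"number"}},"required":["series"]}

```bash
ls; mkdir -p pics; cat > h.py <<'E'
import numpy as np, cv2
from station import manip, snapshot
def K(s):
    f=200/np.tan(np.radians(s['fov_y'])/2); return f,s['cx'],s['cy']
def cloud(s):
    f,cx,cy=K(s); d=s['depth']; v,u=np.mgrid[0:400,0:640]
    C=np.stack([(u-cx)/f*d,(v-cy)/f*d,d],-1)
    W=(C-s['t'])@s['R']
    W[d==0]=np.nan
    return W
def proj(s,X):
    f,cx,cy=K(s); c=np.asarray(X)@np.array(s['R']).T+s['t']
    return np.stack([f*c[...,0]/c[...,2]+cx,f*c[...,1]/c[...,2]+cy],-1)
E
python3 - <<'E'
from h import *
st=manip.sense(); print(st['t'],st['tcp_pos'],st['tool_rot'],st['finger_gap'])
for n in ('scene','top'):
    s=snapshot(n); cv2.imwrite(f'pics/{n}0.png',s['image']); np.save(f'{n}0.npy',s,allow_pickle=True)
    R=np.array(s['R']); print(n,s['fov_y'],s['cx'],s['cy'],-R.T@s['t'],R[2])
E
```

```text
pics
0.0 [0.24627632 0.57365678 0.23032946] [ 0.14178134  0.69289396 -0.14320159  0.69230725] 1.002232545742369
scene 50.91926664221658 325.62348173501385 199.09121089560566 [-0.17424232 -0.5172055   0.99091541] [ 0.55684941  0.41526702 -0.71935529]
top 47.964788044949366 317.45360989052426 203.97973638786618 [0.26848488 0.04531986 1.29164943] [ 0.22675801  0.00298157 -0.97394657]
```

View pics/scene0.png

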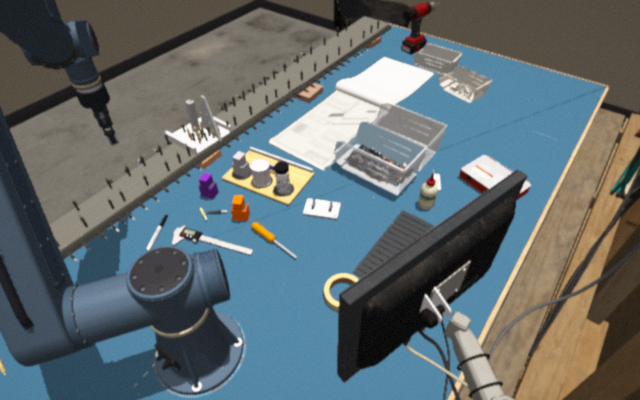

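View pics/top0.png

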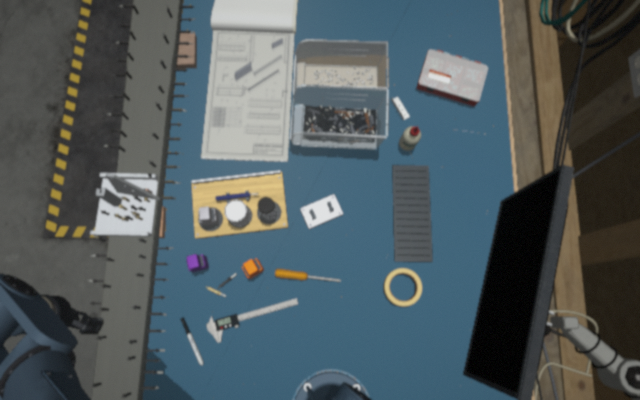

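The top view shows the board at (240,205), with the steel bar at about (208,216), the tin at (237,212) and the jar at (268,208). The tool lies behind them at (235,196), the rest is at (322,211) and the mat at (412,213). The bar look-alikes are purple (198,262) and orange (252,268). Next I'll enlarge and measure.

```bash
python3 - <<'E'
from h import *
s=np.load('top0.npy',allow_pickle=True).item(); im=s['image']
cv2.imwrite('pics/crop_t.png',cv2.resize(im[160:250,180:350],None,fx=4.6,fy=4.6,interpolation=cv2.INTER_CUBIC))
s2=np.load('scene0.npy',allow_pickle=True).item()
cv2.imwrite('pics/crop_s.png',cv2.resize(s2['image'][130:260,190:360],None,fx=4.5,fy=4.5,interpolation=cv2.INTER_CUBIC))
W=cloud(s)
for p in [(208,213),(237,211),(268,205),(235,196),(322,211),(412,213),(410,130),(403,287),(215,185),(280,230),(300,250),(540,260),(560,180),(480,360)]:
    print(p,W[p[1],p[0]].round(4))
E
```

```text
(208, 213) [0.5155 0.3463 0.0935]
(237, 211) [0.5245 0.2692 0.0855]
(268, 205) [0.5354 0.181  0.1204]
(235, 196) [0.5783 0.2864 0.039 ]
(322, 211) [0.5466 0.0355 0.0078]
(412, 213) [ 0.547  -0.2277  0.0063]
(410, 130) [ 0.7621 -0.2058  0.1115]
(403, 287) [ 0.3334 -0.1975  0.0032]
(215, 185) [0.6157 0.3515 0.0167]
(280, 230) [0.4883 0.1561 0.0043]
(300, 250) [0.4317 0.0964 0.002 ]
(540, 260) [ 0.3722 -0.3953  0.3999]
(560, 180) [ 0.5335 -0.4426  0.4159]
(480, 360) [ 0.1613 -0.3351  0.1987]
```

View pics/crop_t.png

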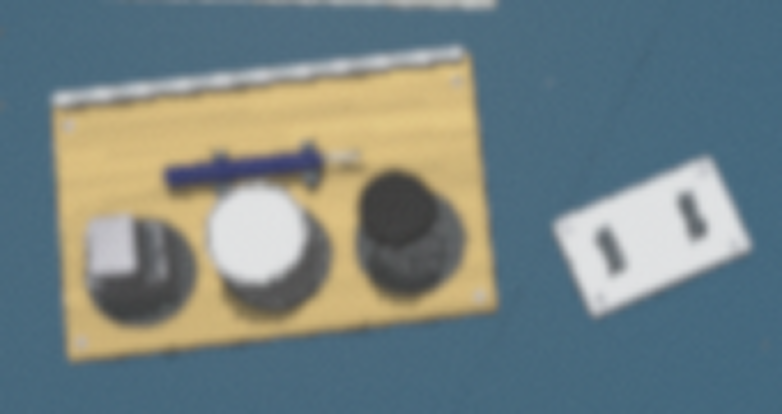

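View pics/crop_s.png

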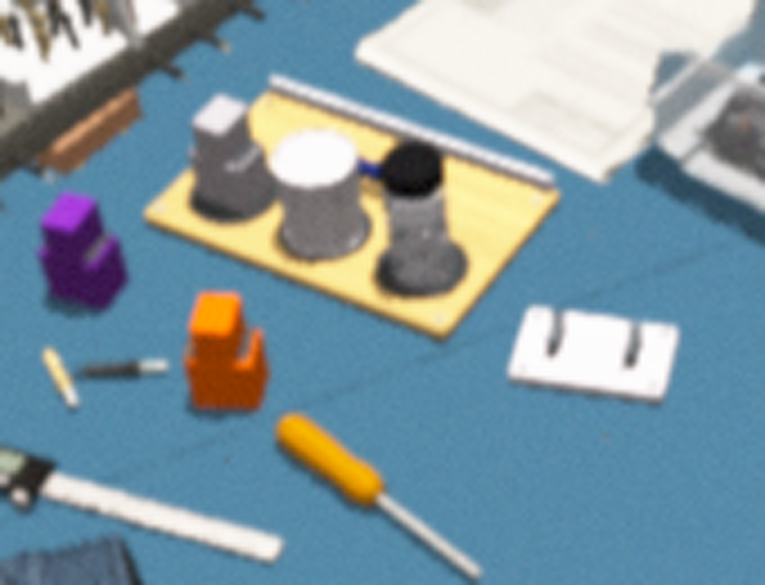

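The grey steel bar is the left object on the board, at top-view (208,216). It is bare steel and stands on a spot. The look-alikes at (198,262) and (252,268) are purple and orange and stand on the bench, so I'll leave them. Next come the precise fits.

```bash
cat >> h.py <<'E'
def plane(s,uv,z):
    f,cx,cy=K(s); uv=np.asarray(uv,float); R=np.array(s['R']); o=-R.T@s['t']
    d=np.stack([(uv[...,0]-cx)/f,(uv[...,1]-cy)/f,np.ones(uv.shape[:-1])],-1)@R
    return o+d*((z-o[2])/d[...,2])[...,None]
def rect(s,mask,z):
    m=mask.astype(np.uint8); n,l,st,_=cv2.connectedComponentsWithStats(m)
    k=1+np.argmax(st[1:,4]); c=max(cv2.findContours((l==k).astype(np.uint8),0,1)[0],key=cv2.contourArea)[:,0]
    P=plane(s,c,z)[:,:2].astype(np.float32); return cv2.minAreaRect(P*1000),P
E
python3 - <<'E'
from h import *
s=np.load('top0.npy',allow_pickle=True).item(); im=s['image']; W=cloud(s)
hsv=cv2.cvtColor(im,cv2.COLOR_BGR2HSV); H,S,V=cv2.split(hsv)
def box(x0,x1,y0,y1):
    m=np.zeros(H.shape,bool); m[y0:y1,x0:x1]=1; return m
for n,m,z in [('board',box(185,295,165,242)&(H<35)&(H>12)&(S>70)&(V>90),.012),
          ('rest',box(295,350,185,235)&(S<70)&(V>110),.012),
          ('mat',box(380,445,155,270)&(S<70)&(V<110),.004)]:
    r,P=rect(s,m,z); print(n,m.sum(),r, cv2.boxPoints(r).round(0).tolist())
# tops: use depth
bx={'bar':(.0,.08,box(192,228,190,240)),'tin':(.08,.1,box(220,252,190,240)),'jar':(.1,.13,box(252,285,190,230))}
for n,z,lo,b in [('bar',.092,.078,box(192,224,190,240)),('tin',.086,.078,box(220,252,190,240)),('jar',.118,.105,box(252,285,190,230))]:
    m=b&(W[...,2]>lo); v,u=np.nonzero(m); P=plane(s,np.stack([u,v],-1),z)[:,:2]
    r,_=rect(s,m,z); print(n,m.sum(),P.mean(0).round(4),W[m].mean(0).round(4),r)
c=snapshot('scene')
E
```

```text
board 3118 ((558.1879272460938, 278.516357421875), (163.61192321777344, 267.5562438964844), 8.538028717041016) [[457.0, 399.0], [497.0, 134.0], [659.0, 158.0], [619.0, 423.0]]
rest 956 ((546.165283203125, 38.05961608886719), (72.27969360351562, 115.36944580078125), 25.102170944213867) [[489.0, 75.0], [538.0, -30.0], [603.0, 1.0], [554.0, 106.0]]
mat 3549 ((550.6654052734375, -226.7262420654297), (288.4607238769531, 108.25261688232422), 0.35729891061782837) [[406.0, -174.0], [407.0, -282.0], [695.0, -280.0], [695.0, -172.0]]
bar 150 [0.5162 0.3564] [0.5162 0.3565 0.0917] ((516.297119140625, 356.412109375), (37.9247932434082, 30.30820083618164), 8.609720230102539)
tin 399 [0.5274 0.2741] [0.5276 0.2743 0.085 ] ((527.546630859375, 274.0415344238281), (61.38862609863281, 60.40351867675781), 66.90552520751953)
jar 234 [0.5375 0.1872] [0.5376 0.1872 0.1178] ((537.3573608398438, 186.67068481445312), (46.764713287353516, 42.890281677246094), 2.991440773010254)
```

```bash
cat >> h.py <<'E'
from scipy.spatial.transform import Rotation as Rn
def go(x,y,z,yaw=None):
    st=manip.sense(); R=Rn.from_quat(st['tool_rot']).as_matrix()
    d=R.T@(np.array([x,y,z])-st['tcp_pos'])
    j=np.degrees(np.arctan2(R[1,1],R[0,1]))
    # spin about tool x (down): positive spin rotates jaw clockwise seen from above
    sp=0 if yaw is None else -(((yaw-j)+90)%180-90)
    print('t',round(st['t'],2),'tcp',st['tcp_pos'].round(4),'jaw yaw',j.round(2),'gap',round(st['finger_gap'],3),'F',np.round(st['force'],1))
    print('shift mm',(d*1000).round(1),'spin',round(sp,2),'q6',round(st['q'][5],3))
E
python3 - <<'E'
from h import *
s=np.load('scene0.npy',allow_pickle=True).item(); W=cloud(s); im=s['image']
for n,lo,hi,c in [('bar',.085,.1,(.516,.356)),('tin',.08,.095,(.5275,.274)),('jar',.11,.13,(.537,.187)),('oil',.01,.15,(.76,-.2))]:
    m=(W[...,2]>lo)&(W[...,2]<hi)&(np.hypot(W[...,0]-c[0],W[...,1]-c[1])<.06)
    r,_=rect(s,m,{'bar':.092,'tin':.086,'jar':.118,'oil':.07}[n]); print(n,m.sum(),np.median(W[m],0).round(4),W[m].mean(0).round(4),np.round(r[0],1),np.round(r[1],1),W[m].min(0),W[m].max(0))
t=np.load('top0.npy',allow_pickle=True).item();im=t['image'];hsv=cv2.cvtColor(im,cv2.COLOR_BGR2HSV)
b=np.zeros((400,640),bool);b[185:207,210:262]=1
m=b&(hsv[...,0]>112)&(hsv[...,0]<135)&(hsv[...,1]>90)
r,P=rect(t,m,.031);print('handle',m.sum(),r,cv2.boxPoints(r).tolist())
print('tip',plane(t,[257.8,194],.031),'left',plane(t,[215.9,199],.031))
Wt=cloud(t);m=(Wt[...,2]>.01)&(np.hypot(Wt[...,0]-.76,Wt[...,1]+.2)<.05);print('oil',Wt[m].min(0),Wt[m].max(0))
st=manip.sense();print(Rn.from_quat(st['tool_rot']).as_matrix().round(4))
# along-bar profile
m=(Wt[...,2]>.04)&(np.hypot(Wt[...,0]-.514,Wt[...,1]-.355)<.04)
for p in Wt[m][::6]: print(p.round(3),end=' ')
go(.537,.187,.2,8.5)
E
```

```text
bar 74 [0.5132 0.3525 0.0905] [0.5132 0.3526 0.0903] [511.7 352.5] [39.9 32.5] [0.49513281 0.30040001 0.08528722] [0.5335646  0.37155852 0.0950667 ]
tin 188 [0.5258 0.2724 0.0835] [0.5253 0.2723 0.0836] [523.6 270.7] [60.8 61. ] [0.49339467 0.24220808 0.08007715] [0.55519889 0.30396694 0.09172844]
jar 126 [0.5339 0.1836 0.117 ] [0.5342 0.1843 0.1167] [532.2 182.2] [46.9 44.5] [0.51339733 0.16238303 0.1102773 ] [0.5578651  0.20951849 0.12104345]
oil 455 [ 0.7488 -0.2246  0.0721] [ 0.7504 -0.2213  0.068 ] [ 761.5 -220.8] [158.   50.6] [ 0.73642239 -0.24651043  0.01005767] [ 0.78119955 -0.14094038  0.13775088]
handle 60 ((580.2705078125, 296.5768737792969), (8.8953275680542, 86.96831512451172), 9.732429504394531) [[568.5359497070312, 338.683349609375], [583.2377319335938, 252.9666748046875], [592.0050659179688, 254.47039794921875], [577.3032836914062, 340.18707275390625]]
tip [0.58770912 0.22238373 0.031     ] left [0.57008149 0.34242444 0.031     ]
oil [ 0.73945904 -0.24234001  0.01060634] [ 0.78797381 -0.19201788  0.13942068]
[[-9.000e-04  3.947e-01  9.188e-01]
 [-1.400e-03  9.188e-01
[... 419 characters left out ...]
365 0.096] [0.516 0.349 0.092] [0.523 0.341 0.06 ] [0.513 0.366 0.089] [0.514 0.35  0.088] [0.519 0.34  0.064] [0.509 0.365 0.094] [0.509 0.348 0.097] [0.516 0.339 0.065] [0.507 0.365 0.092] [0.507 0.349 0.093] [0.514 0.34  0.062] [0.504 0.364 0.094] [0.504 0.348 0.096] [0.511 0.339 0.062] [0.501 0.364 0.093] [0.502 0.348 0.092] [0.508 0.339 0.064] [0.499 0.365 0.091] [0.501 0.351 0.082] [0.506 0.34  0.058] [0.499 0.368 0.078] [0.501 0.354 0.068] [0.503 0.339 0.061] [0.5   0.376 0.058] [0.5   0.36  0.056] [0.502 0.345 0.048] [0.498 0.371 0.053] [0.499 0.356 0.046] t 0.15 tcp [0.2464 0.5738 0.2306] jaw yaw 66.75 gap 1.005 F [-0.6 -0.4  0.3]
shift mm [  30.8 -240.6  419.7] spin 58.25 q6 -0.178
```

>>> {"api": "play_rows", "payload": {
  "series": [
    [0,-0.017,0.03,4.2],
    [0,-0.035,0.06,8.4],
    [0,-0.052,0.09,12.5],
    [0,-0.07,0.12,16.7],
    [0,-0.087,0.15,20.8],
    [0,-0.104,0.18,25],
    [0,-0.122,0.21,29],
    [0,-0.14,0.24,33.3],
    [0,-0.157,0.27,37.5],
    [0,-0.174,0.3,41.7],
    [0,-0.191,0.33,46],
    [0,-0.209,0.36,50],
    [0,-0.226,0.39,54],
    [0.01,-0.243,0.419,58.2],
    [0.03,-0.243,0.419,58.2],
    [0.03,-0.243,0.419,58.2]
  ],
  "claw": 80,
  "force": 30
}}

```text
t: 1.75
tcp_pos: [0.5339, 0.1837, 0.1983]
tool_rot: [0.46, 0.537, -0.464, 0.534]
force: [-0.1, 0.5, 0.6]
finger_gap: 0.802
```

```bash
python3 - <<'E'
from h import *
s=snapshot('top'); cv2.imwrite('pics/a1.png',s['image'])
s=snapshot('scene'); cv2.imwrite('pics/a2.png',cv2.resize(s['image'][60:260,150:400],None,fx=3,fy=3))
go(.535,.185,.060,8.5)
E
```

```text
t 1.85 tcp [0.5347 0.1851 0.2004] jaw yaw 8.56 gap 0.804 F [-0.   0.3  0.4]
shift mm [140.4   0.7   0. ] spin 0.06 q6 -0.012
```

View pics/a2.png

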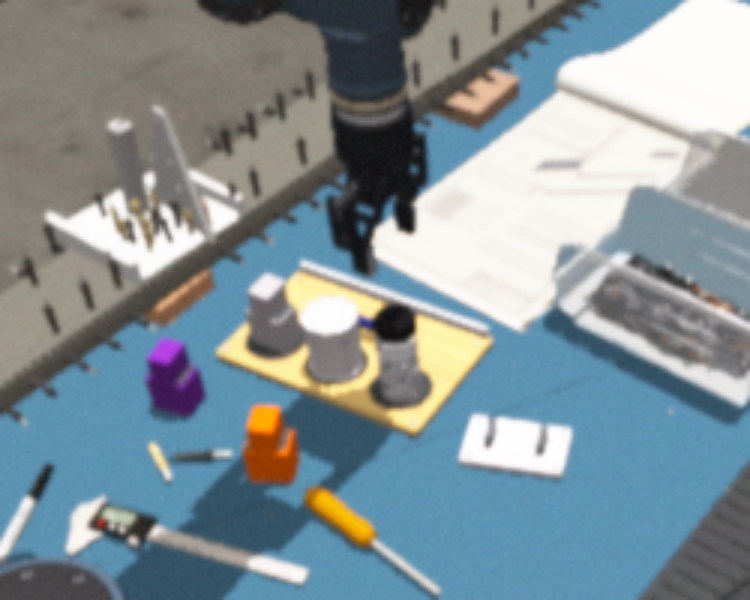

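The gripper hangs over the jar at about (395,330) in the crop, with its fingers straddling along board x. Descending now.

>>> {"api": "play_rows", "payload": {
  "series": [
    [0.03,0,0,0],
    [0.06,0,0,0],
    [0.075,0,0,0],
    [0.09,0,0,0],
    [0.105,0,0,0],
    [0.12,0,0,0],
    [0.132,0,0,0],
    [0.14,0,0,0],
    [0.14,0,0,0]
  ]
}}

```text
t: 2.75
tcp_pos: [0.5337, 0.1853, 0.0599]
tool_rot: [0.46, 0.537, -0.463, 0.535]
force: [0.0, 0.0, -0.2]
finger_gap: 0.798
```

```bash
python3 - <<'E'
from h import *
s=snapshot('top'); cv2.imwrite('pics/b1.png',cv2.resize(s['image'][140:260,180:350],None,fx=4.5,fy=4.5))
s=snapshot('scene'); cv2.imwrite('pics/b2.png',cv2.resize(s['image'][100:220,210:350],None,fx=5,fy=5))
go(.535,.185,.060,8.5)
E
```

```text
t 2.85 tcp [0.5346 0.1852 0.0608] jaw yaw 8.58 gap 0.802 F [ 0.3 -0.   0.1]
shift mm [0.8 0.4 0.3] spin 0.08 q6 -0.012
```

View pics/b2.png

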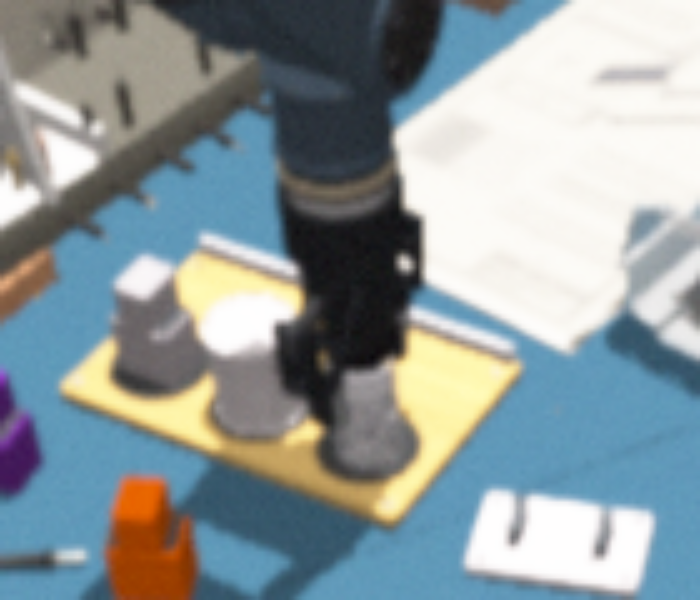

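View pics/b1.png

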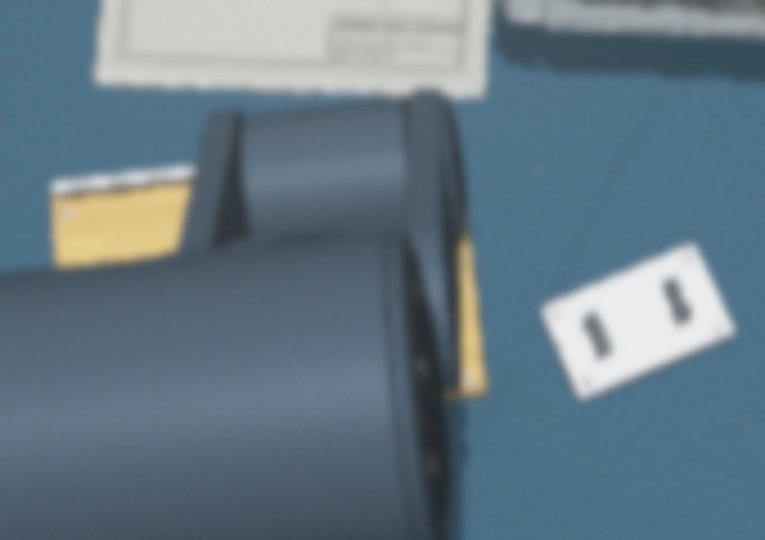

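The scene view shows the fingers straddling the jar beneath its lid (360,380), clear of the tin. Closing.

>>> {"api": "play_rows", "payload": {
  "series": [
    [0,0,0,0],
    [0,0,0,0],
    [0,0,0,0],
    [0,0,0,0],
    [0,0,0,0],
    [0,0,0,0],
    [0,0,0,0],
    [0,0,0,0]
  ],
  "claw": 0,
  "force": 30
}}

```text
t: 3.65
tcp_pos: [0.5355, 0.1854, 0.0618]
tool_rot: [0.461, 0.536, -0.462, 0.536]
force: [-0.3, 0.5, 5.5]
finger_gap: 0.532
```

```bash
python3 - <<'E'
from h import *
go(.64,-.227,.175,8.5)
print(manip.sense()['q'])
E
```

```text
t 3.65 tcp [0.5355 0.1854 0.0618] jaw yaw 8.57 gap 0.532 F [-0.3  0.5  5.5]
shift mm [-112.8   41.9  423.4] spin 0.07 q6 -0.012
[ 1.36565915e-01  6.96348575e-01  1.70864441e+00 -1.37380133e-03
  7.36768956e-01 -1.19424716e-02]
```

>>> {"api": "play_rows", "payload": {
  "series": [
    [-0.01,0,0,0],
    [-0.03,0,0,0],
    [-0.06,0,0,0],
    [-0.085,0,0.01,0],
    [-0.1,0,0.03,0],
    [-0.1,0,0.06,0],
    [-0.1,0,0.09,0],
    [-0.1,0,0.125,0],
    [-0.1,0,0.16,0],
    [-0.1,0,0.195,0],
    [-0.1,0,0.23,0],
    [-0.1,0,0.265,0],
    [-0.1,0,0.3,0],
    [-0.1,0.01,0.335,0],
    [-0.1,0.02,0.365,0],
    [-0.1,0.03,0.39,0],
    [-0.1,0.038,0.41,0],
    [-0.1,0.044,0.422,0],
    [-0.1,0.045,0.426,0],
    [-0.1,0.045,0.426,0]
  ]
}}

```text
t: 5.65
tcp_pos: [0.6428, -0.2292, 0.1618]
tool_rot: [0.461, 0.536, -0.462, 0.536]
force: [-0.6, 0.2, -1.4]
finger_gap: 0.526
```

```bash
python3 - <<'E'
from h import *
s=snapshot('top'); cv2.imwrite('pics/c1.png',s['image'])
s=snapshot('scene'); cv2.imwrite('pics/c2.png',s['image'])
go(.643,-.229,.055,8.5)
E
```

```text
t 5.75 tcp [ 0.6425 -0.2281  0.1619] jaw yaw 8.59 gap 0.525 F [-0.   0.1 -1.2]
shift mm [106.9   0.5   1.1] spin 0.09 q6 -0.654
```

View pics/c2.png

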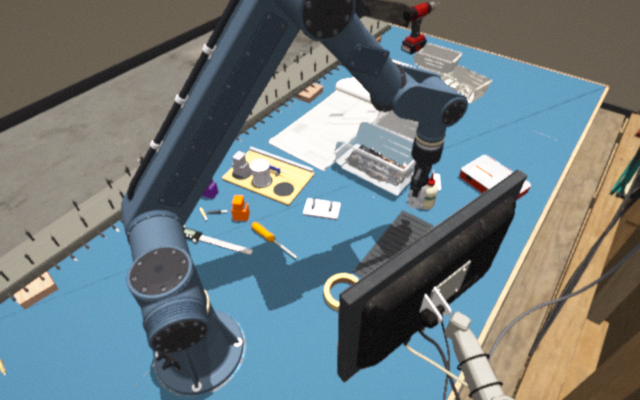

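View pics/c1.png

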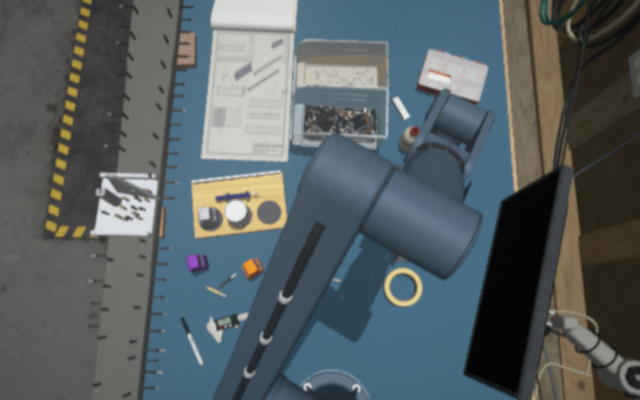

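```bash
python3 - <<'E'
from h import *
s=snapshot('top'); W=cloud(s)
for p in [(475,230),(460,270),(430,255),(490,115),(450,130),(400,150),(480,130),(465,155),(500,220),(540,200),(500,330)]: print(p,W[p[1],p[0]].round(3))
E
```

```text
(475, 230) [ 0.362 -0.137  0.776]
(460, 270) [ 0.385 -0.362 -0.   ]
(430, 255) [ 0.333 -0.087  0.764]
(490, 115) [ 0.635 -0.277  0.498]
(450, 130) [ 0.614 -0.208  0.47 ]
(400, 150) [ 0.744 -0.198 -0.003]
(480, 130) [ 0.594 -0.247  0.521]
(465, 155) [ 0.537 -0.21   0.542]
(500, 220) [ 0.506 -0.432  0.133]
(540, 200) [ 0.508 -0.432  0.349]
(500, 330) [ 0.232 -0.356  0.274]
```

The arm stays about 0.15 m from the monitor, and the jar hangs over the far part of the mat. Lowering.

>>> {"api": "play_rows", "payload": {
  "series": [
    [0.02,0,0.001,0],
    [0.045,0,0.001,0],
    [0.065,0,0.001,0],
    [0.08,0,0.001,0],
    [0.09,0,0.001,0],
    [0.098,0,0.001,0],
    [0.103,0,0.001,0],
    [0.107,0,0.001,0],
    [0.107,0,0.001,0],
    [0.107,0,0.001,0]
  ]
}}

```text
t: 6.8
tcp_pos: [0.6429, -0.2291, 0.0555]
tool_rot: [0.461, 0.536, -0.461, 0.536]
force: [1.2, -0.6, -1.2]
finger_gap: 0.533
```

```bash
python3 - <<'E'
from h import *
go(.643,-.229,.0535,8.5)
E
```

```text
t 6.8 tcp [ 0.6429 -0.2291  0.0555] jaw yaw 8.6 gap 0.533 F [ 1.2 -0.6 -1.2]
shift mm [ 2.   0.1 -0.1] spin 0.1 q6 -0.655
```

Down in 1 mm steps to contact.

>>> {"api": "play_rows", "payload": {
  "series": [
    [0.001,0,0,0],
    [0.002,0,0,0],
    [0.002,0,0,0]
  ]
}}

```text
t: 7.1
tcp_pos: [0.6433, -0.2293, 0.0539]
tool_rot: [0.461, 0.536, -0.461, 0.536]
force: [-0.3, 0.1, -0.1]
finger_gap: 0.526
```

>>> {"api": "play_rows", "payload": {
  "series": [
    [0.001,0,0,0],
    [0.001,0,0,0],
    [0.001,0,0,0],
    [0.001,0,0,0],
    [0.001,0,0,0],
    [0,0,0,0],
    [-0.03,0,0,0],
    [-0.06,0,0,0],
    [-0.1,0,0,0],
    [-0.12,0,0,0],
    [-0.12,0,0,0]
  ],
  "claw": 75
}}

```text
t: 8.2
tcp_pos: [0.6456, -0.2304, 0.1784]
tool_rot: [0.462, 0.533, -0.461, 0.539]
force: [0.5, 0.2, -0.2]
finger_gap: 0.75
```

```bash
python3 - <<'E'
from h import *
s=snapshot('scene'); cv2.imwrite('pics/d2.png',cv2.resize(s['image'][120:320,200:450],None,fx=3,fy=3))
go(.526,.2725,.15,8.5)
E
```

```text
t 8.25 tcp [ 0.6442 -0.2297  0.1759] jaw yaw 8.61 gap 0.748 F [-0.5  0.1 -1.1]
shift mm [  24.   -41.8 -514.3] spin 0.11 q6 -0.655
```

View pics/d2.png

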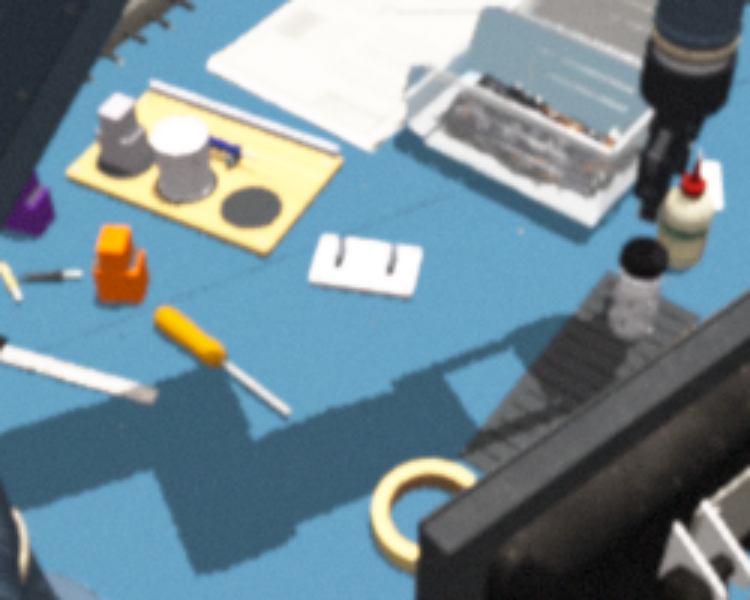

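The jar stands upright on the far end of the mat (crop 640,285). Back for the tin.

>>> {"api": "play_rows", "payload": {
  "series": [
    [-0.01,-0.015,-0.02,0],
    [0,-0.03,-0.06,0],
    [0,-0.042,-0.1,0],
    [0,-0.042,-0.14,0],
    [0,-0.042,-0.18,0],
    [0,-0.042,-0.22,0],
    [0,-0.042,-0.26,0],
    [0,-0.042,-0.3,0],
    [0,-0.042,-0.34,0],
    [0,-0.042,-0.38,0],
    [0,-0.042,-0.42,0],
    [0,-0.042,-0.455,0],
    [0,-0.042,-0.485,0],
    [0.01,-0.042,-0.505,0],
    [0.02,-0.042,-0.514,0],
    [0.024,-0.042,-0.514,0],
    [0.024,-0.042,-0.514,0]
  ],
  "claw": 90,
  "force": 40
}}

```text
t: 9.95
tcp_pos: [0.5248, 0.2711, 0.1482]
tool_rot: [0.46, 0.535, -0.462, 0.537]
force: [0.0, 0.1, -0.2]
finger_gap: 0.899
```

```bash
python3 - <<'E'
from h import *
go(.526,.2725,.049,8.5)
E
```

```text
t 9.95 tcp [0.5248 0.2711 0.1482] jaw yaw 8.59 gap 0.899 F [ 0.   0.1 -0.2]
shift mm [99.2  1.4 -1.7] spin 0.09 q6 0.143
```

>>> {"api": "play_rows", "payload": {
  "series": [
    [0.025,0.001,-0.001,0],
    [0.045,0.001,-0.001,0],
    [0.055,0.001,-0.001,0],
    [0.063,0.001,-0.001,0],
    [0.07,0.001,-0.001,0],
    [0.07,0.001,-0.001,0]
  ]
}}

```text
t: 10.55
tcp_pos: [0.5256, 0.2715, 0.0778]
tool_rot: [0.46, 0.535, -0.463, 0.537]
force: [-0.0, -0.2, -0.4]
finger_gap: 0.898
```

```bash
python3 - <<'E'
from h import *
s=snapshot('scene'); cv2.imwrite('pics/e2.png',cv2.resize(s['image'][100:220,210:350],None,fx=5,fy=5))
go(.526,.2725,.049,8.5)
E
```

```text
t 10.6 tcp [0.5259 0.2718 0.0783] jaw yaw 8.58 gap 0.9 F [0.1 0.3 1. ]
shift mm [29.3  0.2 -0.8] spin 0.08 q6 0.145
```

View pics/e2.png

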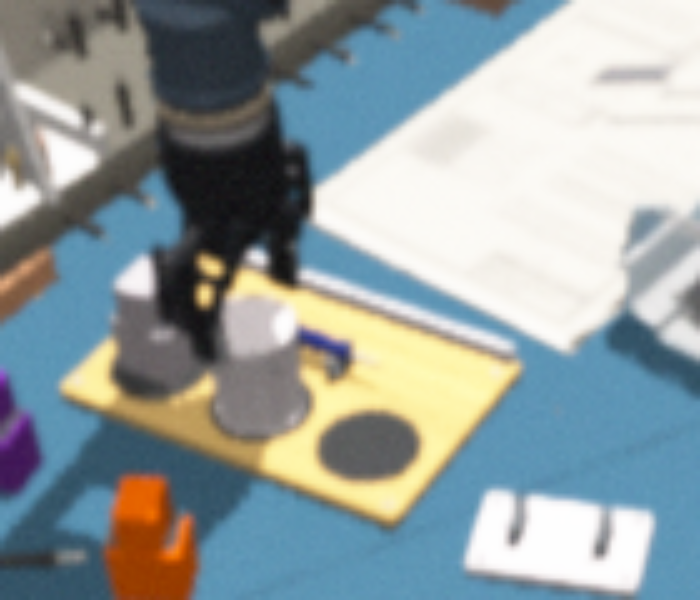

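The fingers straddle the tin at (258,315) front to back, and the rear finger is clear of the blue tool. Descending, then closing.

>>> {"api": "play_rows", "payload": {
  "series": [
    [0.01,0,0,0],
    [0.02,0,0,0],
    [0.029,0,0,0],
    [0.029,0,0,0],
    [0.029,0,0,0]
  ]
}}

```text
t: 11.1
tcp_pos: [0.5256, 0.2716, 0.0487]
tool_rot: [0.46, 0.535, -0.463, 0.537]
force: [-0.7, -0.5, 0.3]
finger_gap: 0.902
```

>>> {"api": "play_rows", "payload": {
  "series": [
    [0,0,0,0],
    [0,0,0,0],
    [0,0,0,0],
    [0,0,0,0],
    [0,0,0,0],
    [0,0,0,0],
    [0,0,0,0]
  ],
  "claw": 0,
  "force": 40
}}

```text
t: 11.8
tcp_pos: [0.5261, 0.2718, 0.0492]
tool_rot: [0.46, 0.535, -0.462, 0.537]
force: [1.8, 0.5, 3.9]
finger_gap: 0.715
```

```bash
python3 - <<'E'
from h import *
go(.546,-.229,.15,8.5)
E
```

```text
t 11.8 tcp [0.5261 0.2718 0.0492] jaw yaw 8.58 gap 0.715 F [1.8 0.5 3.9]
shift mm [-98.6 -55.1 498.6] spin 0.08 q6 0.145
```

>>> {"api": "play_rows", "payload": {
  "series": [
    [-0.01,0,0,0],
    [-0.03,0,0,0],
    [-0.06,0,0,0],
    [-0.085,0,0.01,0],
    [-0.1,0,0.035,0],
    [-0.1,-0.005,0.07,0],
    [-0.1,-0.01,0.11,0],
    [-0.1,-0.015,0.15,0],
    [-0.1,-0.02,0.19,0],
    [-0.1,-0.025,0.23,0],
    [-0.1,-0.03,0.27,0],
    [-0.1,-0.035,0.31,0],
    [-0.1,-0.04,0.35,0],
    [-0.1,-0.045,0.39,0],
    [-0.1,-0.05,0.43,0],
    [-0.1,-0.055,0.46,0],
    [-0.1,-0.055,0.482,0],
    [-0.1,-0.055,0.495,0],
    [-0.1,-0.055,0.499,0],
    [-0.1,-0.055,0.499,0]
  ]
}}

```text
t: 13.8
tcp_pos: [0.546, -0.2287, 0.1511]
tool_rot: [0.46, 0.535, -0.462, 0.537]
force: [-0.9, 0.7, -1.7]
finger_gap: 0.715
```

```bash
python3 - <<'E'
from h import *
s=snapshot('scene'); cv2.imwrite('pics/f2.png',cv2.resize(s['image'][120:320,200:450],None,fx=3,fy=3))
go(.546,-.229,.0415,8.5)
E
```

```text
t 13.85 tcp [ 0.5458 -0.228   0.1511] jaw yaw 8.63 gap 0.713 F [-0.1  0.2 -2.4]
shift mm [1.096e+02 1.000e-01 7.000e-01] spin 0.13 q6 -0.732
```

View pics/f2.png

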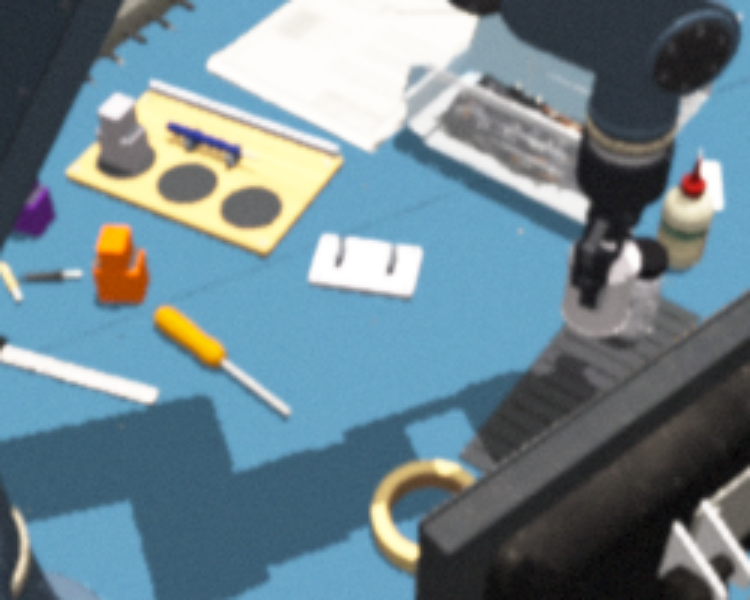

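The tin is held level over the mat's middle, with the jar (650,290) standing behind it. Lowering.

>>> {"api": "play_rows", "payload": {
  "series": [
    [0.02,0,0.001,0],
    [0.045,0,0.001,0],
    [0.065,0,0.001,0],
    [0.082,0,0.001,0],
    [0.094,0,0.001,0],
    [0.102,0,0.001,0],
    [0.106,0,0.001,0],
    [0.108,0,0.001,0],
    [0.109,0,0.001,0],
    [0.11,0,0.001,0],
    [0.11,0,0.001,0]
  ]
}}

```text
t: 14.95
tcp_pos: [0.5461, -0.2295, 0.0415]
tool_rot: [0.46, 0.535, -0.462, 0.537]
force: [0.4, -0.1, -1.2]
finger_gap: 0.714
```

Opening a little wider than the tin only (85 %), then up.

>>> {"api": "play_rows", "payload": {
  "series": [
    [0.001,0,0,0],
    [0.001,0,0,0],
    [0.001,0,0,0],
    [0.001,0,0,0],
    [0.001,0,0,0],
    [0,0,0,0],
    [-0.02,0,0,0],
    [-0.05,0,0,0],
    [-0.085,0,0,0],
    [-0.11,0,0,0],
    [-0.12,0,0,0],
    [-0.12,0,0,0]
  ],
  "claw": 87
}}

```text
t: 16.15
tcp_pos: [0.5469, -0.2295, 0.1629]
tool_rot: [0.46, 0.534, -0.462, 0.538]
force: [1.1, -0.2, -0.2]
finger_gap: 0.869
```

```bash
python3 - <<'E'
from h import *
go(.5145,.3545,.16,8.5)
E
```

```text
t 16.15 tcp [ 0.5469 -0.2295  0.1629] jaw yaw 8.63 gap 0.869 F [ 1.1 -0.2 -0.2]
shift mm [-1.000e-01  5.560e+01 -5.823e+02] spin 0.13 q6 -0.733
```

>>> {"api": "play_rows", "payload": {
  "series": [
    [0,0.0,-0.02,0],
    [0,0.005,-0.06,0],
    [0,0.01,-0.1,0],
    [0,0.015,-0.14,0],
    [0,0.02,-0.18,0],
    [0,0.024,-0.22,0],
    [0,0.028,-0.26,0],
    [0,0.032,-0.3,0],
    [0,0.036,-0.34,0],
    [0,0.04,-0.38,0],
    [0,0.044,-0.42,0],
    [0,0.048,-0.46,0],
    [0,0.052,-0.5,0],
    [0,0.055,-0.535,0],
    [0,0.0555,-0.56,0],
    [0,0.0555,-0.575,0],
    [0,0.0555,-0.582,0],
    [0,0.0555,-0.582,0],
    [0,0.0555,-0.582,0]
  ],
  "claw": 68,
  "force": 90
}}

```text
t: 18.05
tcp_pos: [0.5142, 0.3532, 0.1594]
tool_rot: [0.46, 0.534, -0.462, 0.538]
force: [0.3, -0.5, -0.3]
finger_gap: 0.682
```

```bash
python3 - <<'E'
from h import *
go(.5145,.3545,.053,8.5)
E
```

```text
t 18.05 tcp [0.5142 0.3532 0.1594] jaw yaw 8.59 gap 0.682 F [ 0.3 -0.5 -0.3]
shift mm [106.3   0.4  -2. ] spin 0.09 q6 0.28
```

>>> {"api": "play_rows", "payload": {
  "series": [
    [0.02,0,-0.001,0],
    [0.04,0,-0.001,0],
    [0.053,0,-0.001,0],
    [0.065,0,-0.001,0],
    [0.072,0,-0.001,0],
    [0.072,0,-0.001,0]
  ]
}}

```text
t: 18.65
tcp_pos: [0.5138, 0.3531, 0.0864]
tool_rot: [0.459, 0.534, -0.463, 0.538]
force: [-0.1, -0.7, -0.3]
finger_gap: 0.681
```

```bash
python3 - <<'E'
from h import *
s=snapshot('scene'); cv2.imwrite('pics/g2.png',cv2.resize(s['image'][100:220,200:340],None,fx=5,fy=5))
go(.5145,.3545,.053,8.5)
E
```

```text
t 18.7 tcp [0.5143 0.3535 0.0872] jaw yaw 8.57 gap 0.681 F [ 0.6 -0.1 -0.7]
shift mm [34.1  0.4 -1.2] spin 0.07 q6 0.282
```

View pics/g2.png

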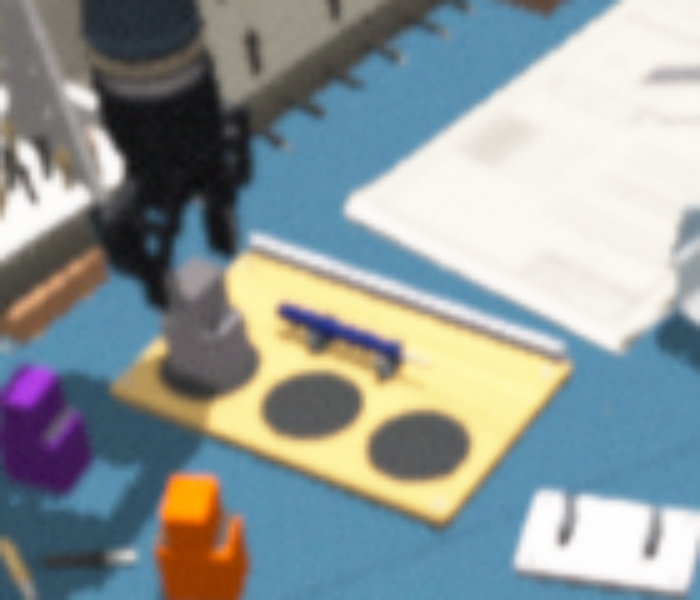

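The fingers straddle the grey bar's neck at (197,280). Descending and closing.

>>> {"api": "play_rows", "payload": {
  "series": [
    [0.01,0,-0.001,0],
    [0.02,0,-0.001,0],
    [0.03,0,-0.001,0],
    [0.034,0,-0.001,0],
    [0.034,0,-0.001,0],
    [0.034,0,-0.001,0]
  ]
}}

```text
t: 19.3
tcp_pos: [0.5142, 0.3543, 0.053]
tool_rot: [0.46, 0.534, -0.463, 0.538]
force: [-1.0, 0.6, 0.0]
finger_gap: 0.681
```

>>> {"api": "play_rows", "payload": {
  "series": [
    [0,0,0,0],
    [0,0,0,0],
    [0,0,0,0],
    [0,0,0,0],
    [0,0,0,0],
    [0,0,0,0],
    [0,0,0,0],
    [0,0,0,0]
  ],
  "claw": 0,
  "force": 90
}}

```text
t: 20.1
tcp_pos: [0.5155, 0.3547, 0.0539]
tool_rot: [0.461, 0.534, -0.462, 0.538]
force: [3.4, 0.5, 6.2]
finger_gap: 0.411
```

```bash
python3 - <<'E'
from h import *
go(.455,-.229,.15,8.5)
E
```

```text
t 20.1 tcp [0.5155 0.3547 0.0539] jaw yaw 8.57 gap 0.411 F [3.4 0.5 6.2]
shift mm [ -93.3 -146.4  568.7] spin 0.07 q6 0.284
```

>>> {"api": "play_rows", "payload": {
  "series": [
    [-0.01,0,0,0],
    [-0.03,0,0,0],
    [-0.06,0,0,0],
    [-0.085,-0.003,0.01,0],
    [-0.095,-0.01,0.035,0],
    [-0.095,-0.02,0.07,0],
    [-0.095,-0.03,0.11,0],
    [-0.095,-0.04,0.15,0],
    [-0.095,-0.05,0.19,0],
    [-0.095,-0.06,0.23,0],
    [-0.095,-0.07,0.27,0],
    [-0.095,-0.08,0.31,0],
    [-0.095,-0.09,0.35,0],
    [-0.095,-0.1,0.39,0],
    [-0.095,-0.11,0.43,0],
    [-0.095,-0.12,0.47,0],
    [-0.095,-0.13,0.505,0],
    [-0.095,-0.138,0.535,0],
    [-0.095,-0.144,0.558,0],
    [-0.095,-0.146,0.569,0]
  ]
}}

```text
t: 22.1
tcp_pos: [0.4535, -0.2299, 0.1505]
tool_rot: [0.461, 0.535, -0.462, 0.536]
force: [0.5, 0.2, -7.5]
finger_gap: 0.411
```

>>> {"api": "play_rows", "payload": {
  "series": [
    [0,0,0,0],
    [0,0,0,0]
  ]
}}

```text
t: 22.3
tcp_pos: [0.4519, -0.2279, 0.1495]
tool_rot: [0.462, 0.537, -0.462, 0.534]
force: [-0.2, 0.1, -5.7]
finger_gap: 0.409
```

```bash
python3 - <<'E'
from h import *
s=snapshot('scene'); cv2.imwrite('pics/i2.png',cv2.resize(s['image'][120:320,200:450],None,fx=3,fy=3))
go(.455,-.229,.0455,8.5)
E
```

```text
t 22.35 tcp [ 0.4522 -0.2276  0.1497] jaw yaw 8.47 gap 0.408 F [ 0.5  0.3 -6.8]
shift mm [104.2   2.8   1.9] spin -0.03 q6 -0.833
```

View pics/i2.png

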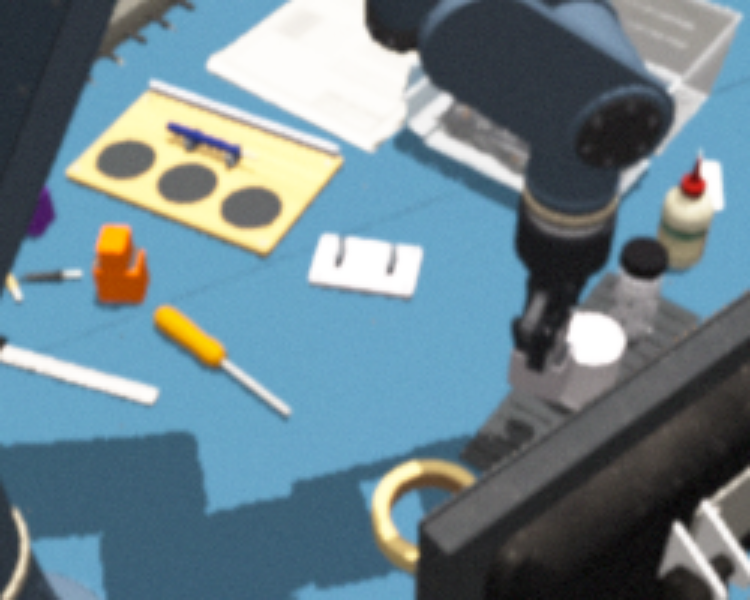

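Jar (640,280) and tin (595,345) both stand on the mat, and the bar hangs ahead of them. Lowering.

>>> {"api": "play_rows", "payload": {
  "series": [
    [0.02,0.001,0.001,0],
    [0.045,0.002,0.001,0],
    [0.065,0.002,0.001,0],
    [0.08,0.002,0.001,0],
    [0.09,0.002,0.001,0],
    [0.097,0.002,0.001,0],
    [0.101,0.002,0.001,0],
    [0.102,0.002,0.001,0],
    [0.103,0.002,0.001,0],
    [0.104,0.002,0.001,0],
    [0.104,0.002,0.001,0]
  ]
}}

```text
t: 23.45
tcp_pos: [0.4542, -0.2284, 0.046]
tool_rot: [0.461, 0.536, -0.462, 0.535]
force: [-0.3, 0.1, -6.6]
finger_gap: 0.41
```

```bash
python3 - <<'E'
from h import *
go(.455,-.229,.0455,8.5)
E
```

```text
t 23.45 tcp [ 0.4542 -0.2284  0.046 ] jaw yaw 8.46 gap 0.41 F [-0.3  0.1 -6.6]
shift mm [0.5 0.7 0.7] spin -0.04 q6 -0.831
```

Still hanging (‑6.6 N), so I'll feel down in 1 mm steps.

>>> {"api": "play_rows", "payload": {
  "series": [
    [0.001,0,0,0],
    [0.0015,0,0,0],
    [0.0015,0,0,0],
    [0.0015,0,0,0]
  ]
}}

```text
t: 23.85
tcp_pos: [0.4543, -0.2284, 0.0458]
tool_rot: [0.461, 0.536, -0.462, 0.535]
force: [-2.7, 1.6, 5.5]
finger_gap: 0.41
```

Contact. Releasing.

>>> {"api": "play_rows", "payload": {
  "series": [
    [0,0,0,0],
    [0,0,0,0],
    [0,0,0,0],
    [0,0,0,0],
    [0,0,0,0],
    [-0.015,0,0,0],
    [-0.04,0,0,0],
    [-0.075,0,0,0],
    [-0.11,0,0,0],
    [-0.13,0,0,0],
    [-0.13,0,0,0]
  ],
  "claw": 62
}}

```text
t: 24.95
tcp_pos: [0.4562, -0.2297, 0.1786]
tool_rot: [0.461, 0.533, -0.462, 0.538]
force: [-0.0, -1.4, -0.6]
finger_gap: 0.619
```

```bash
python3 - <<'E'
from h import *
s=snapshot('scene'); cv2.imwrite('pics/j2.png',cv2.resize(s['image'][120:320,200:450],None,fx=3,fy=3))
np.save('scene1.npy',s,allow_pickle=True)
go(.577,.2805,.12,9)
W=cloud(s);hsv=cv2.cvtColor(s['image'],cv2.COLOR_BGR2HSV)
b=np.zeros((400,640),bool);b[155:180,250:300]=1
m=b&(hsv[...,0]>110)&(hsv[...,0]<135)&(hsv[...,1]>90)
r,P=rect(s,m,.031);print('handle',m.sum(),r,cv2.boxPoints(r).tolist())
cv2.imwrite('pics/j3.png',cv2.resize(s['image'][145:205,220:320],None,fx=7.5,fy=7.5,interpolation=cv2.INTER_CUBIC))
b=np.zeros((400,640),bool);b[190:225,295:345]=1
m=b&(hsv[...,1]<70)&(hsv[...,2]>110); r,P=rect(s,m,.012);print('rest',r)
m=np.zeros((400,640),bool);m[145:210,215:320]=1;m&=(hsv[...,0]<35)&(hsv[...,0]>12)&(hsv[...,1]>70)
r,P=rect(s,m,.012);print('board',r,cv2.boxPoints(r).round(1).tolist())
E
```

```text
t 25.0 tcp [ 0.4551 -0.2289  0.1769] jaw yaw 8.47 gap 0.621 F [-0.8  0.7  0.1]
shift mm [  55.9  195.5 -486. ] spin -0.53 q6 -0.832
handle 44 ((579.6361083984375, 291.95623779296875), (11.904516220092773, 89.85366821289062), 8.99997615814209) [[566.7290649414062, 335.3988342285156], [580.7852172851562, 246.65138244628906], [592.5431518554688, 248.51364135742188], [578.4869995117188, 337.2611083984375]]
rest ((544.5888061523438, 35.46670913696289), (77.49201202392578, 115.0902099609375), 25.198408126831055)
board ((557.9613647460938, 273.68048095703125), (171.3035888671875, 268.556396484375), 8.354945182800293) [[453.70001220703125, 394.1000061035156], [492.70001220703125, 128.39999389648438], [662.2000122070312, 153.3000030517578], [623.2000122070312, 419.0]]
```

View pics/j2.png

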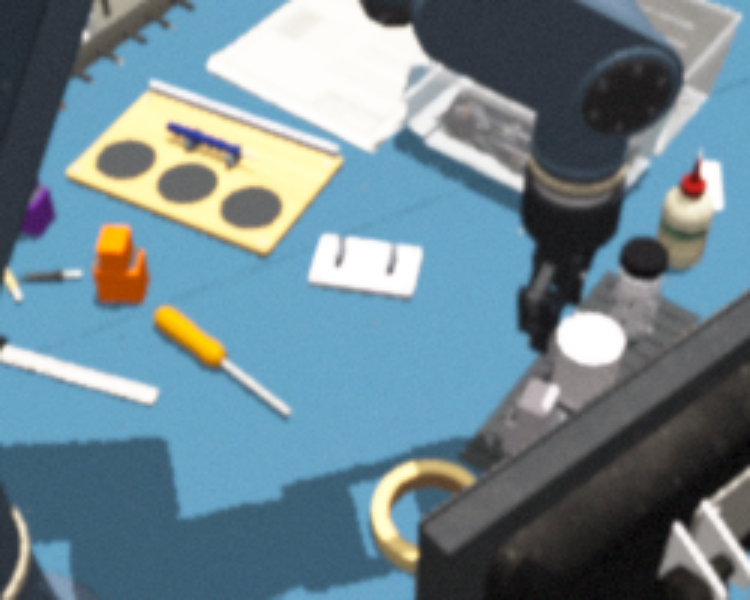

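View pics/j3.png

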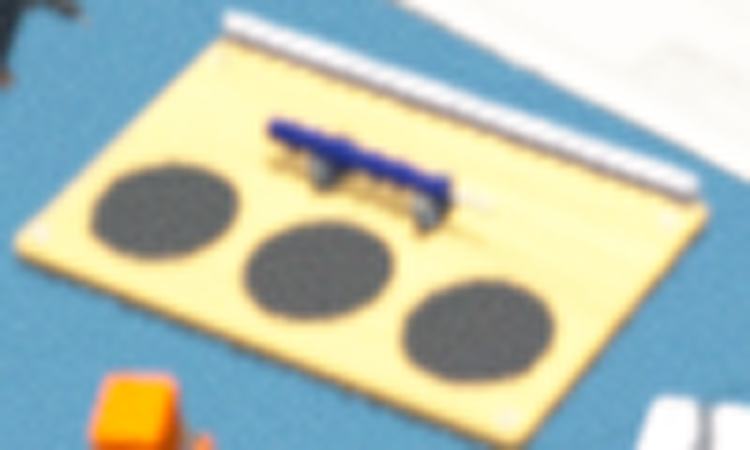

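All three stand on the mat: jar (640,280), tin (590,345) and bar (540,400). The tool is still in its saddles. Going for the tool.

```bash
python3 - <<'E'
from h import *
go(.58,.2795,.13,8.5)
E
```

```text
t 25.0 tcp [ 0.4551 -0.2289  0.1769] jaw yaw 8.47 gap 0.621 F [-0.8  0.7  0.1]
shift mm [  45.9  198.3 -484.6] spin -0.03 q6 -0.832
```

>>> {"api": "play_rows", "payload": {
  "series": [
    [0,0,-0.015,0],
    [0,0,-0.04,0],
    [0,0.005,-0.075,0],
    [0,0.015,-0.11,0],
    [0,0.03,-0.145,0],
    [0,0.045,-0.18,0],
    [0,0.06,-0.215,0],
    [0,0.075,-0.25,0],
    [0,0.09,-0.285,0],
    [0,0.108,-0.32,0],
    [0,0.125,-0.355,0],
    [0,0.142,-0.39,0],
    [0,0.16,-0.42,0],
    [0.01,0.175,-0.45,0],
    [0.02,0.187,-0.47,0],
    [0.035,0.195,-0.481,0],
    [0.045,0.198,-0.485,0],
    [0.046,0.198,-0.485,0],
    [0.046,0.198,-0.485,0]
  ],
  "claw": 45,
  "force": 30
}}

```text
t: 26.9
tcp_pos: [0.5782, 0.2792, 0.1287]
tool_rot: [0.46, 0.535, -0.463, 0.536]
force: [0.1, -0.1, -0.2]
finger_gap: 0.45
```

```bash
python3 - <<'E'
from h import *
go(.58,.2795,.018,8.5)
E
```

```text
t 26.9 tcp [0.5782 0.2792 0.1287] jaw yaw 8.46 gap 0.45 F [ 0.1 -0.1 -0.2]
shift mm [110.7   2.1  -0.4] spin -0.04 q6 0.131
```

>>> {"api": "play_rows", "payload": {
  "series": [
    [0.02,0.001,0,0],
    [0.045,0.001,0,0],
    [0.06,0.001,0,0],
    [0.065,0.001,0,0],
    [0.065,0.001,0,0]
  ]
}}

```text
t: 27.4
tcp_pos: [0.5789, 0.2786, 0.0634]
tool_rot: [0.46, 0.535, -0.464, 0.535]
force: [0.4, 0.5, -0.3]
finger_gap: 0.454
```

```bash
python3 - <<'E'
from h import *
s=snapshot('scene'); cv2.imwrite('pics/k2.png',cv2.resize(s['image'][110:210,215:325],None,fx=6,fy=6,interpolation=cv2.INTER_CUBIC))
go(.58,.2795,.018,8.5)
E
```

```text
t 27.45 tcp [0.5795 0.2789 0.0642] jaw yaw 8.43 gap 0.451 F [ 0.6  0.2 -0.3]
shift mm [46.2  0.7 -0.6] spin -0.07 q6 0.131
```

View pics/k2.png

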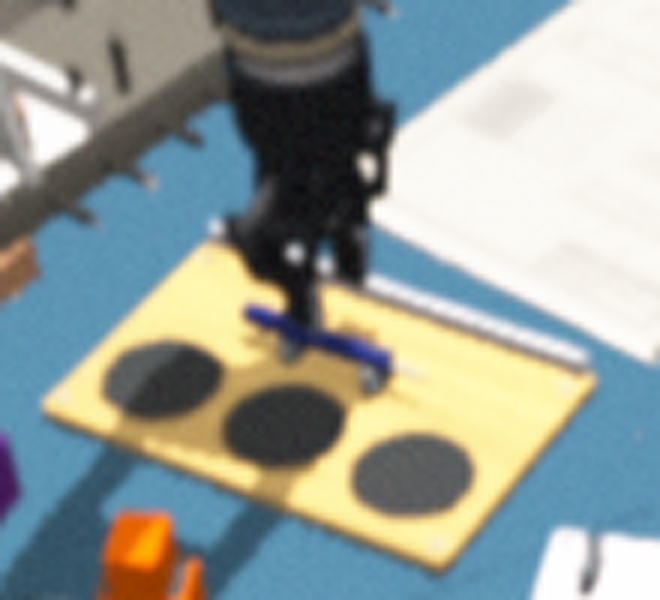

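The fingers straddle the blue handle between the saddles, with tips at (300,320) and (350,275) still 40 mm above it. Descending.

>>> {"api": "play_rows", "payload": {
  "series": [
    [0.01,0.001,0,0],
    [0.02,0.001,0,0],
    [0.03,0.001,0,0],
    [0.037,0.001,0,0],
    [0.042,0.001,0,0],
    [0.046,0.001,0,0],
    [0.046,0.001,0,0],
    [0.046,0.001,0,0]
  ]
}}

```text
t: 28.25
tcp_pos: [0.5805, 0.279, 0.0183]
tool_rot: [0.461, 0.535, -0.463, 0.536]
force: [-0.2, 0.3, -0.2]
finger_gap: 0.454
```

```bash
python3 - <<'E'
from h import *
go(.58,.2795,.018,8.5)
s=snapshot('scene'); cv2.imwrite('pics/l2.png',cv2.resize(s['image'][130:200,230:310],None,fx=8,fy=8,interpolation=cv2.INTER_CUBIC))
E
```

```text
t 28.25 tcp [0.5805 0.279  0.0183] jaw yaw 8.43 gap 0.454 F [-0.2  0.3 -0.2]
shift mm [ 0.3 -0.4 -0.6] spin -0.07 q6 0.131
```

View pics/l2.png

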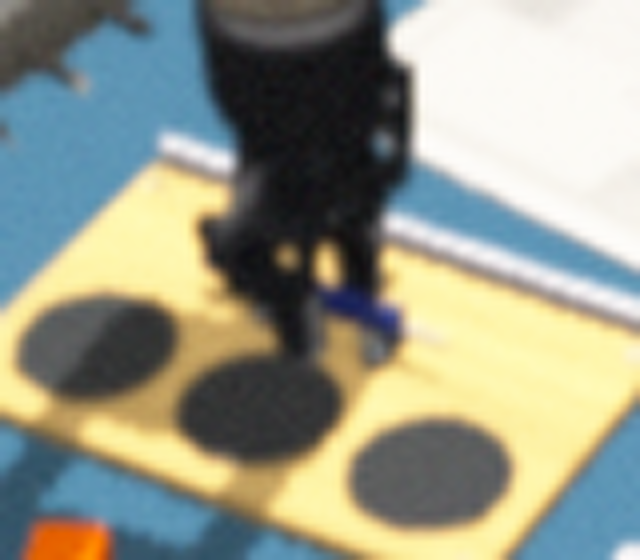

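The finger sits between the saddles, with the right saddle at (375,345) free. Closing.

>>> {"api": "play_rows", "payload": {
  "series": [
    [0,0,0,0],
    [0,0,0,0],
    [0,0,0,0],
    [0,0,0,0],
    [0,0,0,0],
    [0,0,0,0],
    [0,0,0,0],
    [0,0,0,0]
  ],
  "claw": 0,
  "force": 30
}}

```text
t: 29.1
tcp_pos: [0.5817, 0.2793, 0.0191]
tool_rot: [0.462, 0.534, -0.462, 0.536]
force: [3.0, -0.6, 4.4]
finger_gap: 0.158
```

```bash
python3 - <<'E'
from h import *
go(.5455,.0365,.12,25.15)
E
```

```text
t 29.1 tcp [0.5817 0.2793 0.0191] jaw yaw 8.43 gap 0.158 F [ 3.  -0.6  4.4]
shift mm [-100.4  -71.3  235.1] spin -16.72 q6 0.131
```

>>> {"api": "play_rows", "payload": {
  "series": [
    [-0.005,0,0,0],
    [-0.015,0,0,0],
    [-0.03,0,0,0],
    [-0.055,0,0,0],
    [-0.08,0,0,0],
    [-0.1,-0.005,0.015,-1],
    [-0.1,-0.015,0.04,-3],
    [-0.1,-0.025,0.07,-5],
    [-0.1,-0.035,0.1,-7],
    [-0.1,-0.045,0.13,-9],
    [-0.1,-0.052,0.16,-11],
    [-0.1,-0.06,0.19,-13],
    [-0.1,-0.066,0.212,-15],
    [-0.1,-0.07,0.227,-16],
    [-0.1,-0.071,0.234,-16.7],
    [-0.1,-0.071,0.235,-16.7],
    [-0.1,-0.071,0.235,-16.7],
    [-0.1,-0.071,0.235,-16.7]
  ]
}}

```text
t: 30.9
tcp_pos: [0.5457, 0.0375, 0.1197]
tool_rot: [0.379, 0.596, -0.379, 0.598]
force: [0.5, 0.1, 0.1]
finger_gap: 0.164
```

```bash
python3 - <<'E'
from h import *
go(.5455,.0365,.02,25.15)
s=snapshot('scene'); cv2.imwrite('pics/m2.png',cv2.resize(s['image'][140:240,260:380],None,fx=6,fy=6,interpolation=cv2.INTER_CUBIC))
print(proj(s,np.array([[.5455,.0365,.012]])))
b=np.zeros((400,640),bool);b[150:225,270:370]=1
hsv=cv2.cvtColor(s['image'],cv2.COLOR_BGR2HSV); m=b&(hsv[...,0]>112)&(hsv[...,0]<135)&(hsv[...,1]>110)
r,P=rect(s,m,.132);print(m.sum(),r)
E
```

```text
t 30.9 tcp [0.5457 0.0375 0.1197] jaw yaw 25.18 gap 0.164 F [0.5 0.1 0.1]
shift mm [99.7 -0.7  0.6] spin 0.03 q6 -0.572
[[321.42754987 207.57664681]]
48 ((528.7837524414062, 71.9946517944336), (8.993213653564453, 43.7244987487793), 27.616466522216797)
```

View pics/m2.png

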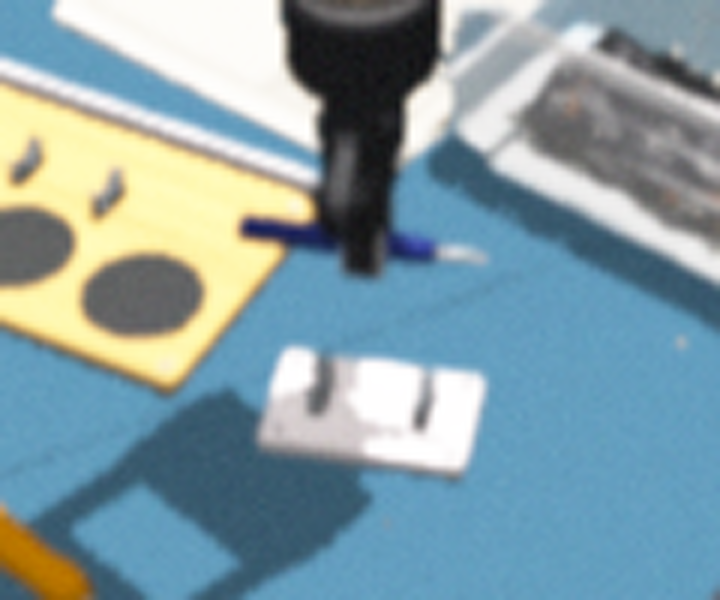

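The tool hangs level, from (245,228) to (487,258), with its middle at the finger. I'll quantify the grasp offset.

```bash
python3 - <<'E'
from h import *
s=snapshot('scene')
st=manip.sense()
a,b=plane(s,[[300.8,178],[341.2,183]],st['tcp_pos'][2]+.013)
print(a,b,(a+b)/2,np.linalg.norm(a-b),np.degrees(np.arctan2((a-b)[1],(a-b)[0]))-90)
s=snapshot('top');cv2.imwrite('pics/m1.png',cv2.resize(s['image'][150:250,260:380],None,fx=6,fy=6))
go(.5455,.0365,.02,25.15)
E
```

```text
[0.51722049 0.09016564 0.13261184] [ 0.57026386 -0.01986161  0.13261184] [0.54374217 0.03515201 0.13261184] 0.12214579450070394 25.738392830005424
t 31.05 tcp [0.5457 0.0374 0.1196] jaw yaw 25.19 gap 0.159 F [-0.5  0.2 -0.4]
shift mm [99.6 -0.6  0.5] spin 0.04 q6 -0.572
```

View pics/m1.png

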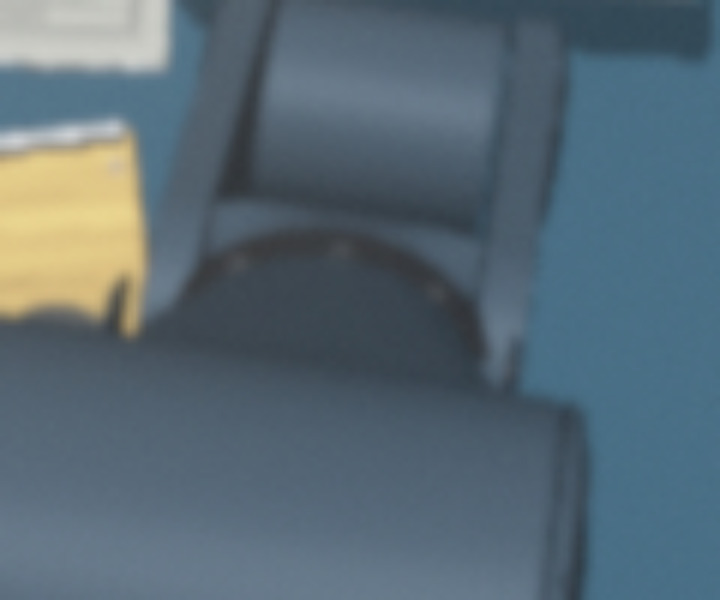

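In the same camera the tool's middle is at (543.7, 35.2) mm, against (544.6, 35.5) for the rest's centre, and the yaw is within 0.6°. Lowering.

>>> {"api": "play_rows", "payload": {
  "series": [
    [0.02,0,0.001,0],
    [0.04,0,0.001,0],
    [0.055,0,0.001,0],
    [0.068,0,0.001,0],
    [0.078,0,0.001,0],
    [0.086,0,0.001,0],
    [0.092,0,0.001,0],
    [0.096,0,0.001,0],
    [0.099,0,0.001,0],
    [0.1,0,0.001,0],
    [0.1,0,0.001,0],
    [0.1,0,0.001,0]
  ]
}}

```text
t: 32.25
tcp_pos: [0.5465, 0.0363, 0.0199]
tool_rot: [0.379, 0.596, -0.379, 0.598]
force: [0.2, -0.0, -0.5]
finger_gap: 0.162
```

```bash
python3 - <<'E'
from h import *
go(.5455,.0365,.02,25.15)
s=snapshot('scene'); cv2.imwrite('pics/n2.png',cv2.resize(s['image'][140:240,260:380],None,fx=6,fy=6,interpolation=cv2.INTER_CUBIC))
E
```

```text
t 32.25 tcp [0.5465 0.0363 0.0199] jaw yaw 25.19 gap 0.162 F [ 0.2 -0.  -0.5]
shift mm [-0.1 -0.8 -0.6] spin 0.04 q6 -0.573
```

View pics/n2.png

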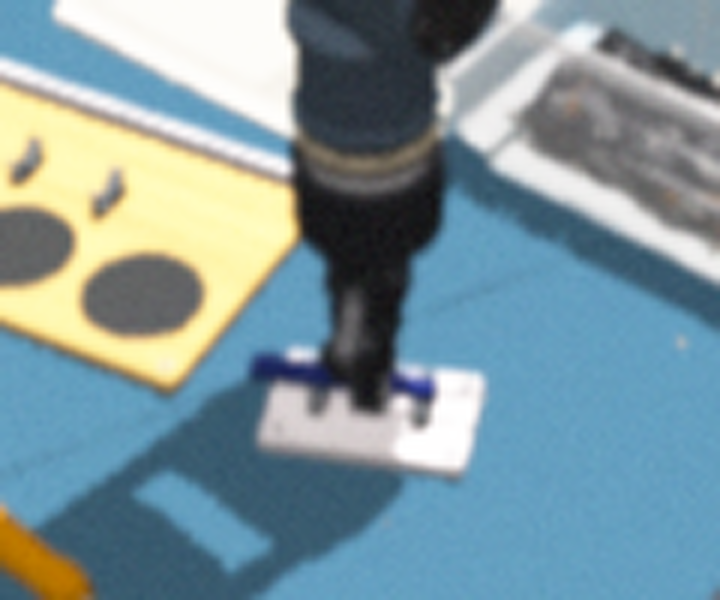

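The tool lies over both saddles at (318,395) and (422,405). Releasing.

>>> {"api": "play_rows", "payload": {
  "series": [
    [0.001,0,0,0],
    [0.001,0,0,0],
    [0.001,0,0,0],
    [0.001,0,0,0],
    [0,0,0,0],
    [0,0,0,0],
    [-0.02,0,0,0],
    [-0.045,0,0,0],
    [-0.075,0,0,0],
    [-0.11,0,0,0],
    [-0.13,0,0,0],
    [-0.14,0,0,0],
    [-0.14,0,0,0]
  ],
  "claw": 40
}}

```text
t: 33.6
tcp_pos: [0.547, 0.0365, 0.1611]
tool_rot: [0.379, 0.595, -0.379, 0.599]
force: [-0.6, 0.3, -1.1]
finger_gap: 0.402
```

```bash
python3 - <<'E'
from h import *
s=snapshot('scene'); cv2.imwrite('pics/o2.png',cv2.resize(s['image'][140:240,260:380],None,fx=6,fy=6,interpolation=cv2.INTER_CUBIC))
np.save('scene2.npy',s,allow_pickle=True)
go(.4543,-.2284,.16,8.46)
E
```

```text
t 33.65 tcp [0.5461 0.0366 0.1598] jaw yaw 25.19 gap 0.401 F [ 0.2 -0.4 -0.3]
shift mm [   0.3 -195.9  200.7] spin 16.73 q6 -0.574
```

View pics/o2.png

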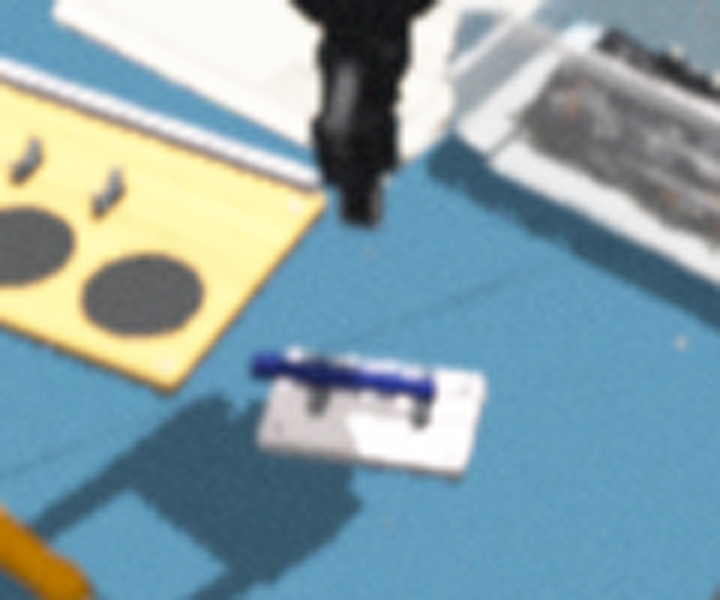

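```bash
python3 - <<'E'
from h import *
s=np.load('scene2.npy',allow_pickle=True).item()
a,b=plane(s,[[302.2,200.8],[332.2,204.3]],.031)
u=(b-a)/np.linalg.norm(b-a);print(a,b,np.linalg.norm(a-b),'origin',a+u*.063, np.degrees(np.arctan2(*(a-b)[:2])))
go(.4543,-.2284,.16,8.46)
E
```

```text
[0.51924363 0.09252469 0.031     ] [0.56262411 0.0067604  0.031     ] 0.09611129000709821 origin [0.54767911 0.03630705 0.031     ] -26.830769135439773
t 33.65 tcp [0.5461 0.0366 0.1598] jaw yaw 25.19 gap 0.401 F [ 0.2 -0.4 -0.3]
shift mm [   0.3 -195.9  200.7] spin 16.73 q6 -0.574
```

The tool lies in the rest about 3 mm from its centre. Now the bar goes back.

>>> {"api": "play_rows", "payload": {
  "series": [
    [0,-0.015,0.015,1.3],
    [0,-0.035,0.036,3],
    [0,-0.058,0.06,5],
    [0,-0.082,0.085,7],
    [0,-0.106,0.11,9],
    [0,-0.13,0.134,11],
    [0,-0.152,0.156,13],
    [0,-0.172,0.177,15],
    [0,-0.188,0.193,16.2],
    [0,-0.195,0.2,16.7],
    [0,-0.196,0.201,16.7],
    [0,-0.196,0.201,16.7],
    [0,-0.196,0.201,16.7]
  ],
  "claw": 62,
  "force": 90
}}

```text
t: 34.95
tcp_pos: [0.4543, -0.2275, 0.1599]
tool_rot: [0.461, 0.535, -0.461, 0.537]
force: [-0.7, 0.1, 1.0]
finger_gap: 0.62
```

```bash
python3 - <<'E'
from h import *
go(.4543,-.2284,.046,8.46)
E
```

```text
t 34.95 tcp [ 0.4543 -0.2275  0.1599] jaw yaw 8.57 gap 0.62 F [-0.7  0.1  1. ]
shift mm [113.9  -0.2   0.8] spin 0.11 q6 -0.834
```

>>> {"api": "play_rows", "payload": {
  "series": [
    [0.02,0,0.001,0],
    [0.045,0,0.001,0],
    [0.06,0,0.001,0],
    [0.072,0,0.001,0],
    [0.084,0,0.001,0],
    [0.096,0,0.001,0],
    [0.106,0,0.001,0],
    [0.113,0,0.001,0],
    [0.113,0,0.001,0],
    [0.113,0,0.001,0]
  ]
}}

```text
t: 35.95
tcp_pos: [0.4546, -0.2287, 0.0469]
tool_rot: [0.461, 0.535, -0.461, 0.537]
force: [-0.5, -1.1, 0.3]
finger_gap: 0.616
```

>>> {"api": "play_rows", "payload": {
  "series": [
    [0,0,0,0],
    [0,0,0,0],
    [0,0,0,0],
    [0,0,0,0],
    [0,0,0,0],
    [0,0,0,0],
    [0,0,0,0],
    [0,0,0,0]
  ],
  "claw": 0,
  "force": 90
}}

```text
t: 36.75
tcp_pos: [0.4551, -0.2292, 0.0476]
tool_rot: [0.461, 0.535, -0.461, 0.537]
force: [0.4, -0.3, 6.2]
finger_gap: 0.408
```

```bash
python3 - <<'E'
from h import *
go(.515,.3545,.14,8.57)
E
```

```text
t 36.75 tcp [ 0.4551 -0.2292  0.0476] jaw yaw 8.56 gap 0.408 F [ 0.4 -0.3  6.2]
shift mm [ -93.7  146.3 -568. ] spin -0.01 q6 -0.835
```

>>> {"api": "play_rows", "payload": {
  "series": [
    [-0.01,0,0,0],
    [-0.03,0,0,0],
    [-0.06,0,-0.005,0],
    [-0.085,0.003,-0.02,0],
    [-0.094,0.01,-0.05,0],
    [-0.094,0.02,-0.085,0],
    [-0.094,0.03,-0.125,0],
    [-0.094,0.04,-0.165,0],
    [-0.094,0.052,-0.205,0],
    [-0.094,0.063,-0.245,0],
    [-0.094,0.074,-0.285,0],
    [-0.094,0.085,-0.325,0],
    [-0.094,0.096,-0.365,0],
    [-0.094,0.107,-0.405,0],
    [-0.094,0.118,-0.445,0],
    [-0.094,0.128,-0.485,0],
    [-0.094,0.136,-0.52,0],
    [-0.094,0.142,-0.545,0],
    [-0.094,0.145,-0.561,0],
    [-0.094,0.146,-0.568,0]
  ]
}}

```text
t: 38.75
tcp_pos: [0.5134, 0.3553, 0.1392]
tool_rot: [0.46, 0.535, -0.462, 0.537]
force: [0.1, -0.2, -7.3]
finger_gap: 0.412
```

>>> {"api": "play_rows", "payload": {
  "series": [
    [0,0,0,0],
    [0,0,0,0],
    [0,0,0,0]
  ]
}}

```text
t: 39.05
tcp_pos: [0.5131, 0.3538, 0.139]
tool_rot: [0.46, 0.535, -0.463, 0.537]
force: [0.4, 0.5, -7.6]
finger_gap: 0.409
```

```bash
python3 - <<'E'
from h import *
s=snapshot('scene'); cv2.imwrite('pics/p2.png',cv2.resize(s['image'][120:320,200:450],None,fx=3,fy=3))
go(.515,.3545,.056,8.57)
E
```

```text
t 39.1 tcp [0.5133 0.3539 0.1392] jaw yaw 8.57 gap 0.411 F [ 0.6  0.  -7. ]
shift mm [83.2  1.8 -0.7] spin 0.0 q6 0.279
```

View pics/p2.png

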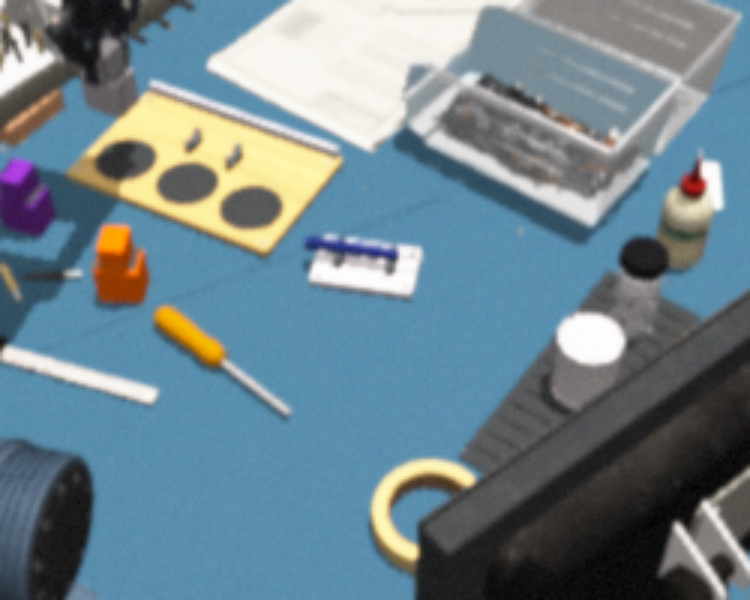

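The bar is held over the left spot and everything else is in place. Lowering.

>>> {"api": "play_rows", "payload": {
  "series": [
    [0.02,0.001,0,0],
    [0.04,0.002,0,0],
    [0.055,0.002,0,0],
    [0.066,0.002,0,0],
    [0.074,0.002,0,0],
    [0.079,0.002,0,0],
    [0.081,0.002,0,0],
    [0.082,0.002,0,0],
    [0.083,0.002,0,0],
    [0.083,0.002,0,0]
  ]
}}

```text
t: 40.1
tcp_pos: [0.5155, 0.3541, 0.0566]
tool_rot: [0.46, 0.535, -0.462, 0.537]
force: [0.7, 0.5, -6.1]
finger_gap: 0.408
```

>>> {"api": "play_rows", "payload": {
  "series": [
    [0.001,0,0,0],
    [0.001,0,0,0],
    [0.001,0,0,0]
  ]
}}

```text
t: 40.4
tcp_pos: [0.5156, 0.3541, 0.0558]
tool_rot: [0.46, 0.535, -0.462, 0.537]
force: [-0.3, 0.2, -6.1]
finger_gap: 0.411
```

>>> {"api": "play_rows", "payload": {
  "series": [
    [0.001,0,0,0],
    [0.001,0,0,0],
    [0.001,0,0,0]
  ]
}}

```text
t: 40.7
tcp_pos: [0.5156, 0.3541, 0.0557]
tool_rot: [0.46, 0.535, -0.462, 0.537]
force: [-2.0, -1.3, 3.2]
finger_gap: 0.406
```

Contact. Releasing and checking.

>>> {"api": "play_rows", "payload": {
  "series": [
    [0,0,0,0],
    [0,0,0,0],
    [0,0,0,0],
    [0,0,0,0],
    [0,0,0,0],
    [-0.015,0,0,0],
    [-0.04,0,0,0],
    [-0.075,0,0,0],
    [-0.1,0,0,0],
    [-0.11,0,0,0],
    [-0.11,0,0,0]
  ],
  "claw": 68
}}

```text
t: 41.8
tcp_pos: [0.5166, 0.3551, 0.168]
tool_rot: [0.462, 0.534, -0.461, 0.538]
force: [-0.7, -0.1, -0.4]
finger_gap: 0.676
```

```bash
python3 - <<'E'
from h import *
go(.546,-.2292,.15,8.6)
E
```

```text
t 41.8 tcp [0.5166 0.3551 0.168 ] jaw yaw 8.59 gap 0.676 F [-0.7 -0.1 -0.4]
shift mm [ 19.3 -58.3 582.1] spin -0.01 q6 0.278
```

>>> {"api": "play_rows", "payload": {
  "series": [
    [0,0,0.02,0],
    [0,-0.005,0.06,0],
    [0,-0.01,0.1,0],
    [0,-0.015,0.14,0],
    [0,-0.02,0.18,0],
    [0,-0.024,0.22,0],
    [0,-0.028,0.26,0],
    [0,-0.032,0.3,0],
    [0,-0.036,0.34,0],
    [0,-0.04,0.38,0],
    [0,-0.044,0.42,0],
    [0,-0.048,0.46,0],
    [0,-0.052,0.5,0],
    [0,-0.056,0.535,0],
    [0.005,-0.058,0.56,0],
    [0.012,-0.058,0.575,0],
    [0.019,-0.058,0.582,0],
    [0.019,-0.058,0.582,0],
    [0.019,-0.058,0.582,0]
  ],
  "claw": 88,
  "force": 40
}}

```text
t: 43.7
tcp_pos: [0.5456, -0.2275, 0.1495]
tool_rot: [0.461, 0.536, -0.46, 0.537]
force: [0.5, 0.0, 0.2]
finger_gap: 0.879
```

```bash
python3 - <<'E'
from h import *
s=snapshot('scene'); cv2.imwrite('pics/q2.png',cv2.resize(s['image'][120:320,200:450],None,fx=3,fy=3))
go(.546,-.2292,.0415,8.6)
E
```

```text
t 43.75 tcp [ 0.5459 -0.2275  0.1499] jaw yaw 8.67 gap 0.878 F [-0.5  1.  -0.2]
shift mm [108.4  -0.5   1.6] spin 0.07 q6 -0.737
```

View pics/q2.png

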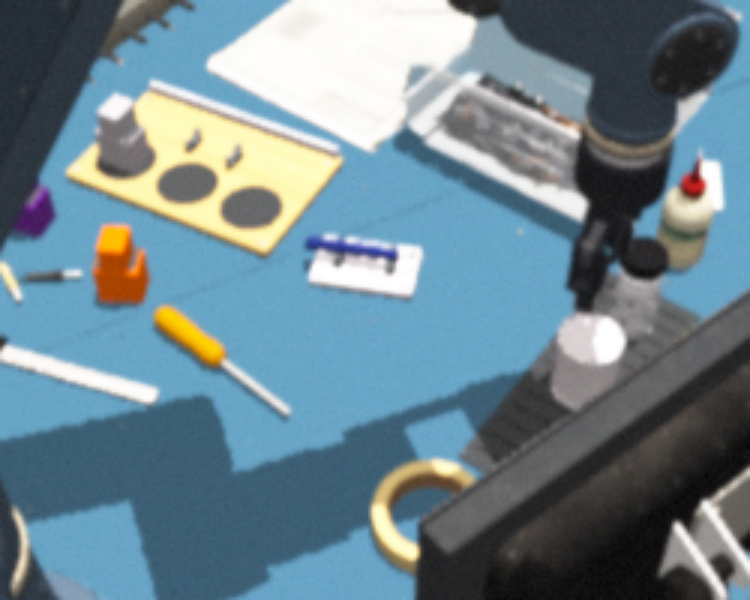

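The bar is back at (120,135), where it first stood. Taking the tin.

>>> {"api": "play_rows", "payload": {
  "series": [
    [0.025,0,0.001,0],
    [0.045,0,0.0015,0],
    [0.055,0,0.0015,0],
    [0.067,0,0.0015,0],
    [0.08,0,0.0015,0],
    [0.092,0,0.0015,0],
    [0.102,0,0.0015,0],
    [0.108,0,0.0015,0],
    [0.108,0,0.0015,0],
    [0.108,0,0.0015,0]
  ]
}}

```text
t: 44.75
tcp_pos: [0.5467, -0.2292, 0.042]
tool_rot: [0.461, 0.535, -0.46, 0.538]
force: [0.4, -0.9, 0.4]
finger_gap: 0.881
```

>>> {"api": "play_rows", "payload": {
  "series": [
    [0,0,0,0],
    [0,0,0,0],
    [0,0,0,0],
    [0,0,0,0],
    [0,0,0,0],
    [0,0,0,0],
    [0,0,0,0]
  ],
  "claw": 0,
  "force": 40
}}

```text
t: 45.45
tcp_pos: [0.5472, -0.2296, 0.0427]
tool_rot: [0.461, 0.535, -0.46, 0.538]
force: [0.4, 0.2, 5.9]
finger_gap: 0.712
```

```bash
python3 - <<'E'
from h import *
go(.526,.2718,.15,8.6)
E
```

```text
t 45.45 tcp [ 0.5472 -0.2296  0.0427] jaw yaw 8.66 gap 0.712 F [0.4 0.2 5.9]
shift mm [-108.3   55.1 -498.6] spin 0.06 q6 -0.739
```

>>> {"api": "play_rows", "payload": {
  "series": [
    [-0.01,0,0,0],
    [-0.03,0,0,0],
    [-0.065,0,0,0],
    [-0.09,0,-0.01,0],
    [-0.108,0.003,-0.035,0],
    [-0.108,0.008,-0.07,0],
    [-0.108,0.013,-0.11,0],
    [-0.108,0.018,-0.15,0],
    [-0.108,0.023,-0.19,0],
    [-0.108,0.028,-0.23,0],
    [-0.108,0.033,-0.27,0],
    [-0.108,0.038,-0.31,0],
    [-0.108,0.043,-0.35,0],
    [-0.108,0.048,-0.39,0],
    [-0.108,0.053,-0.43,0],
    [-0.108,0.055,-0.46,0],
    [-0.108,0.055,-0.482,0],
    [-0.108,0.055,-0.494,0],
    [-0.108,0.055,-0.499,0],
    [-0.108,0.055,-0.499,0]
  ]
}}

```text
t: 47.45
tcp_pos: [0.5255, 0.272, 0.1495]
tool_rot: [0.461, 0.535, -0.46, 0.538]
force: [0.8, -0.6, -2.0]
finger_gap: 0.711
```

>>> {"api": "play_rows", "payload": {
  "series": [
    [0,0,0,0],
    [0,0,0,0]
  ]
}}

```text
t: 47.65
tcp_pos: [0.5257, 0.2708, 0.1495]
tool_rot: [0.461, 0.534, -0.461, 0.538]
force: [0.0, 0.3, -2.7]
finger_gap: 0.719
```

```bash
python3 - <<'E'
from h import *
go(.526,.2718,.051,8.6)
E
```

```text
t 47.65 tcp [0.5257 0.2708 0.1495] jaw yaw 8.6 gap 0.719 F [ 0.   0.3 -2.7]
shift mm [98.5  0.1 -1.3] spin 0.0 q6 0.141
```

>>> {"api": "play_rows", "payload": {
  "series": [
    [0.02,0,-0.001,0],
    [0.045,0,-0.001,0],
    [0.063,0,-0.001,0],
    [0.077,0,-0.001,0],
    [0.087,0,-0.001,0],
    [0.093,0,-0.001,0],
    [0.096,0,-0.001,0],
    [0.098,0,-0.001,0],
    [0.099,0,-0.001,0],
    [0.099,0,-0.001,0]
  ]
}}

```text
t: 48.65
tcp_pos: [0.5263, 0.2717, 0.0509]
tool_rot: [0.462, 0.534, -0.461, 0.538]
force: [0.2, -0.3, -2.3]
finger_gap: 0.71
```

>>> {"api": "play_rows", "payload": {
  "series": [
    [0.001,0,0,0],
    [0.001,0,0,0],
    [0.001,0,0,0]
  ]
}}

```text
t: 48.95
tcp_pos: [0.5265, 0.2717, 0.0507]
tool_rot: [0.462, 0.534, -0.46, 0.538]
force: [0.1, -0.9, 5.6]
finger_gap: 0.717
```

Contact. Releasing.

>>> {"api": "play_rows", "payload": {
  "series": [
    [0,0,0,0],
    [0,0,0,0],
    [0,0,0,0],
    [0,0,0,0],
    [0,0,0,0],
    [-0.015,0,0,0],
    [-0.04,0,0,0],
    [-0.075,0,0,0],
    [-0.11,0,0,0],
    [-0.12,0,0,0],
    [-0.12,0,0,0]
  ],
  "claw": 87
}}

```text
t: 50.05
tcp_pos: [0.5271, 0.2725, 0.1735]
tool_rot: [0.463, 0.533, -0.459, 0.539]
force: [1.2, -0.6, 0.0]
finger_gap: 0.867
```

```bash
python3 - <<'E'
from h import *
go(.6433,-.2292,.165,8.6)
E
```

```text
t 50.05 tcp [0.5271 0.2725 0.1735] jaw yaw 8.63 gap 0.867 F [ 1.2 -0.6  0. ]
shift mm [ 10.2  39.6 513.4] spin 0.03 q6 0.143
```

>>> {"api": "play_rows", "payload": {
  "series": [
    [0,0,0.02,0],
    [0,0,0.06,0],
    [0,0,0.1,0],
    [0,0,0.14,0],
    [0,0,0.18,0],
    [0,0,0.22,0],
    [0,0,0.26,0],
    [0,0,0.3,0],
    [0,0,0.34,0],
    [0,0,0.38,0],
    [0,0.005,0.415,0],
    [0,0.015,0.445,0],
    [0,0.025,0.47,0],
    [0,0.034,0.49,0],
    [0,0.039,0.505,0],
    [0.005,0.04,0.513,0],
    [0.01,0.04,0.513,0],
    [0.01,0.04,0.513,0]
  ],
  "claw": 76,
  "force": 30
}}

```text
t: 51.85
tcp_pos: [0.6419, -0.2274, 0.1628]
tool_rot: [0.463, 0.535, -0.459, 0.537]
force: [-0.4, -0.4, -0.7]
finger_gap: 0.762
```

```bash
python3 - <<'E'
from h import *
s=snapshot('scene'); cv2.imwrite('pics/r2.png',cv2.resize(s['image'][120:320,200:450],None,fx=3,fy=3))
go(.6433,-.2292,.054,8.6)
E
```

```text
t 51.9 tcp [ 0.6423 -0.2273  0.1636] jaw yaw 8.65 gap 0.763 F [ 0.4 -0.1 -0. ]
shift mm [ 1.096e+02 -1.000e-01  2.100e+00] spin 0.05 q6 -0.659
```

View pics/r2.png

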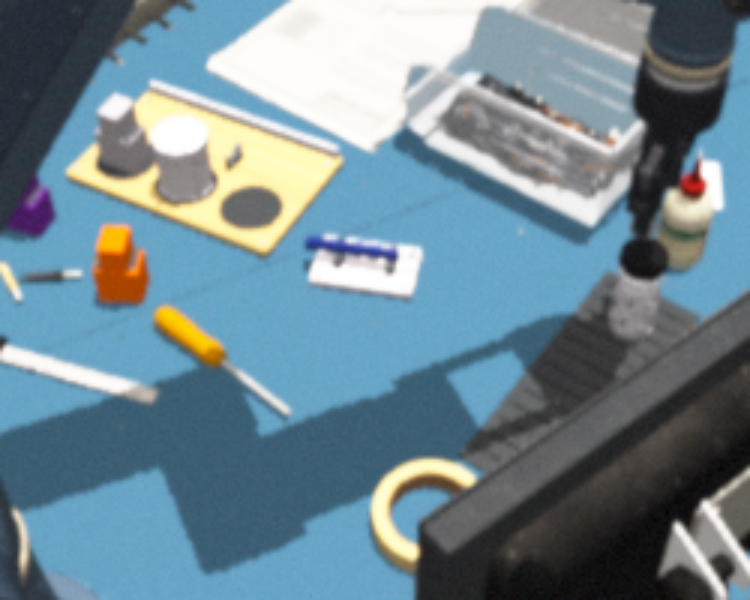

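The tin (180,160) and bar stand on their spots, and the gripper is over the jar (640,270). Taking the jar.

>>> {"api": "play_rows", "payload": {
  "series": [
    [0.025,0,0.001,0],
    [0.045,0,0.0015,0],
    [0.055,0,0.0015,0],
    [0.067,0,0.0015,0],
    [0.08,0,0.0015,0],
    [0.092,0,0.0015,0],
    [0.102,0,0.0015,0],
    [0.109,0,0.0015,0],
    [0.109,0,0.0015,0],
    [0.109,0,0.0015,0]
  ]
}}

```text
t: 52.9
tcp_pos: [0.6435, -0.2288, 0.0546]
tool_rot: [0.463, 0.535, -0.459, 0.538]
force: [-0.5, 0.2, -0.8]
finger_gap: 0.759
```

>>> {"api": "play_rows", "payload": {
  "series": [
    [0,0,0,0],
    [0,0,0,0],
    [0,0,0,0],
    [0,0,0,0],
    [0,0,0,0],
    [0,0,0,0],
    [0,0,0,0],
    [0,0,0,0]
  ],
  "claw": 0,
  "force": 30
}}

```text
t: 53.7
tcp_pos: [0.644, -0.2291, 0.0555]
tool_rot: [0.463, 0.534, -0.459, 0.539]
force: [-0.9, 0.3, 6.1]
finger_gap: 0.527
```

```bash
python3 - <<'E'
from h import *
go(.535,.1854,.15,8.57)
E
```

```text
t 53.7 tcp [ 0.644  -0.2291  0.0555] jaw yaw 8.65 gap 0.527 F [-0.9  0.3  6.1]
shift mm [ -95.3  -44.6 -426.1] spin 0.08 q6 -0.662
```

>>> {"api": "play_rows", "payload": {
  "series": [
    [-0.01,0,0,0],
    [-0.03,0,0,0],
    [-0.06,0,0,0],
    [-0.085,-0.005,-0.01,0],
    [-0.095,-0.015,-0.03,0],
    [-0.095,-0.028,-0.06,0],
    [-0.095,-0.038,-0.09,0],
    [-0.095,-0.045,-0.125,0],
    [-0.095,-0.045,-0.16,0],
    [-0.095,-0.045,-0.195,0],
    [-0.095,-0.045,-0.23,0],
    [-0.095,-0.045,-0.265,0],
    [-0.095,-0.045,-0.3,0],
    [-0.095,-0.045,-0.335,0],
    [-0.095,-0.045,-0.367,0],
    [-0.095,-0.045,-0.393,0],
    [-0.095,-0.045,-0.412,0],
    [-0.095,-0.045,-0.423,0],
    [-0.095,-0.045,-0.426,0],
    [-0.095,-0.045,-0.426,0]
  ]
}}

```text
t: 55.7
tcp_pos: [0.5345, 0.1851, 0.1497]
tool_rot: [0.463, 0.534, -0.459, 0.539]
force: [0.2, -0.5, -1.8]
finger_gap: 0.521
```

>>> {"api": "play_rows", "payload": {
  "series": [
    [0,0,0,0],
    [0,0,0,0]
  ]
}}

```text
t: 55.9
tcp_pos: [0.5347, 0.1841, 0.1496]
tool_rot: [0.463, 0.534, -0.459, 0.538]
force: [-0.3, 0.2, -1.1]
finger_gap: 0.526
```

```bash
python3 - <<'E'
from h import *
go(.535,.1854,.0635,8.57)
E
```

```text
t 55.9 tcp [0.5347 0.1841 0.1496] jaw yaw 8.6 gap 0.526 F [-0.3  0.2 -1.1]
shift mm [86.1 -0.3 -1.4] spin 0.03 q6 -0.014
```

>>> {"api": "play_rows", "payload": {
  "series": [
    [0.02,0,-0.001,0],
    [0.04,0,-0.001,0],
    [0.055,0,-0.001,0],
    [0.066,0,-0.001,0],
    [0.075,0,-0.001,0],
    [0.081,0,-0.001,0],
    [0.084,0,-0.001,0],
    [0.086,0,-0.001,0],
    [0.086,0,-0.001,0],
    [0.086,0,-0.001,0]
  ]
}}

```text
t: 56.9
tcp_pos: [0.5356, 0.1852, 0.064]
tool_rot: [0.463, 0.534, -0.459, 0.539]
force: [-0.2, -0.6, -2.3]
finger_gap: 0.526
```

>>> {"api": "play_rows", "payload": {
  "series": [
    [0.001,0,0,0],
    [0.001,0,0,0],
    [0.001,0,0,0]
  ]
}}

```text
t: 57.2
tcp_pos: [0.5359, 0.1852, 0.0635]
tool_rot: [0.463, 0.533, -0.459, 0.539]
force: [-0.6, 1.1, 2.9]
finger_gap: 0.525
```

Contact. Releasing, lifting, and moving the arm away for a clear view.

>>> {"api": "play_rows", "payload": {
  "series": [
    [0,0,0,0],
    [0,0,0,0],
    [0,0,0,0],
    [0,0,0,0],
    [0,0,0,0],
    [-0.015,0,0,0],
    [-0.04,0,0,0],
    [-0.075,0,0,0],
    [-0.11,0,0,0],
    [-0.14,0,0,0],
    [-0.14,0,0,0]
  ],
  "claw": 76
}}

```text
t: 58.3
tcp_pos: [0.5374, 0.1858, 0.2081]
tool_rot: [0.466, 0.531, -0.456, 0.541]
force: [0.4, 0.6, 0.5]
finger_gap: 0.758
```

>>> {"api": "play_rows", "payload": {
  "series": [
    [0,0,0.02,0],
    [0,0,0.05,0],
    [0,0,0.09,0],
    [0,0,0.13,0],
    [0,0,0.17,0],
    [0,0,0.21,0],
    [0,0,0.25,0],
    [0,0,0.29,0],
    [0,0,0.33,0],
    [0,0,0.37,0],
    [0,0,0.39,0],
    [0,0,0.4,0],
    [0,0,0.4,0],
    [0,0,0.4,0]
  ]
}}

```text
t: 59.7
tcp_pos: [0.5968, -0.2079, 0.2082]
tool_rot: [0.466, 0.532, -0.456, 0.541]
force: [-0.1, 0.1, 0.4]
finger_gap: 0.76
```

```bash
python3 - <<'E'
from h import *
S=[]
for n in ('scene','top'):
    s=snapshot(n); s0=np.load(n+'0.npy',allow_pickle=True).item(); W,W0=cloud(s),cloud(s0)
    cv2.imwrite(f'pics/z_{n}.png',s['image'])
    for nm,lo,hi,c,z in [('bar',.083,.102,(.515,.355),.092),('tin',.078,.095,(.5265,.273),.086),('jar',.107,.13,(.536,.186),.118)]:
        o=[]
        for w,ss in ((W0,s0),(W,s)):
            m=(w[...,2]>lo)&(w[...,2]<hi)&(np.hypot(w[...,0]-c[0],w[...,1]-c[1])<(.035 if nm!='tin' else .045))
            v,u=np.nonzero(m); o.append(plane(ss,np.stack([u,v],-1),z)[:,:2].mean(0)*1000)
        print(n,nm,o[0].round(1),o[1].round(1),'moved mm',(o[1]-o[0]).round(1))
go(.5,-.2,.2)
E
```

```text
scene bar [511.4 351.5] [509.6 352.3] moved mm [-1.7  0.7]
scene tin [521.8 269.9] [521.5 269.9] moved mm [-0.3  0. ]
scene jar [531.5 182. ] [529.5 181.9] moved mm [-2.  -0.1]
top bar [516.9 357.2] [515.5 357.2] moved mm [-1.4  0.1]
top tin [527.4 274.1] [526.7 274.2] moved mm [-0.8  0.1]
top jar [537.8 187.5] [535.5 186.7] moved mm [-2.3 -0.8]
t 59.8 tcp [ 0.597  -0.2077  0.2086] jaw yaw 8.73 gap 0.76 F [-0.   0.2  0.5]
shift mm [  6.7 -94.9 -22.3] spin 0 q6 -0.675
```

View pics/z_scene.png

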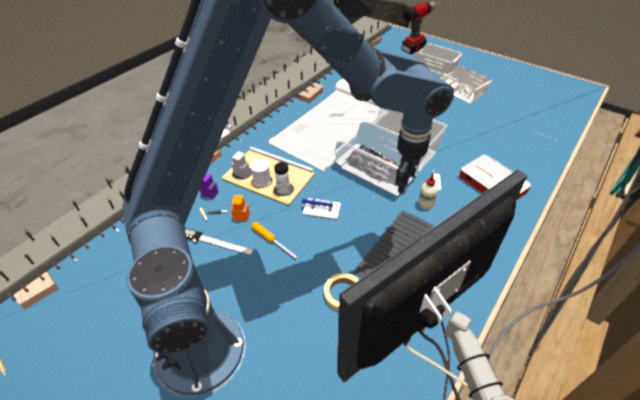

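View pics/z_top.png

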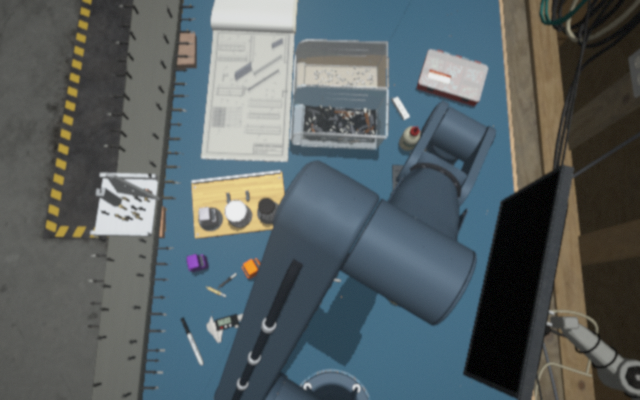

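All three stand upright within about 2.5 mm of where they started in both cameras. The tool lies in the rest, and the bottle (428,190), tape (343,290) and screwdriver (270,238) look unmoved. The gripper is touching nothing, so I'm handing in.

```bash
python3 - <<'E'
from station import manip
print(manip.sign_off())
E
```

```text
the job is handed in; nothing more can be done
None
```

The job is done and handed in at about 60 s of the 131 s allowed; no verdict came back. I stood the jar, tin and bucking bar on the mat and laid the deburring tool in the rest's saddles. Then I put the bar, tin and jar back on their own spots.

- **The three things:** both cameras show them upright and within about 2.5 mm of their starting positions (limit 15 mm).
- **Deburring tool:** it lay about 3 mm from the rest's centre and 1–2° off its axis when I measured it after release. At the end I checked it by eye only.
- **Oil bottle, masking tape and screwdriver:** they look unmoved in the last scene picture, though I did not measure them.
- **Forces:** the readings I saw stayed under 8 N, and nothing was knocked over.
- **Disagreement:** the two cameras differed by about 4–6 mm in absolute position, more than the 2 mm calibration suggests. I used their average for the grasps, and every grasp closed at the expected width.

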